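Unpin the keeper of a blank holder and sticker the ebony crosswise to season

ROBOT

A 6-joint arm with a two-finger parallel gripper is mounted at the origin on a cart in front of the work surface, level with it; the furniture and walls round the work are solid. World frame = base frame: x ahead of the robot, y to its left, z up, the work surface at z = 0. Lengths are in m, angles in rad, forces in N, time in s.
With the tool pointing down it reaches from about 0.35 to 0.975 m from the base axis. Payload 4.9 kg.
Tool frame: the origin (TCP) lies at the very end of the fingers, on their centre line; the grasp point (between the pads) lies 19 mm behind it; z points along the fingers, y is the line along which they close (so a half turn about z gives the same grasp; the last joint's range is limited). The gripper opens to 85 mm and grips with 20 to 120 N. Pads are 22 mm wide; open, the fingers measure 114 mm over their backs; the gripper's body (76 mm by 85 mm) begins 54 mm behind the grasp point. The pads swing forward as they close: fully open they stand 13 mm farther back than shut.
Start: joints at [-1.409, 0.053, 1.613, -0, 1.476, -0.119], TCP at [0.173, -0.601, 0.231] pointing down, gripper open.
Joint ranges: [-3.01, 3.01], [-1.01, 2.22], [0.06, 2.58], [-1.02, 4.17], [0.09, 2.62], [-3.14, 3.14]. Speed limits (rad/s): [2.57, 2.57, 3.14, 3.14, 3.14, 3.14].

INTERFACE

Orientations are given as a unit quaternion [w, x, y, z].
In Python, from plant import * gives the robot as it stands.
- The arm moves only by the tool jog_arm, never from a script. Its argument "moves" is a list that holds one entry, the list of rows, each a list of 7 numbers: the finger opening in cm, from 0 to 8.54, then the shift along the tool's x, y, z in cm, then the turn, a rotation vector about the tool's x, y, z in rad. A call has 1 to 20 rows; each row shifts and turns the commanded pose from where the row before left it, along the tool's axes as they then stand; what a row does not reach is not made up. A row lasts 1/12 s, in which the tool goes at most 41.7 mm and 7.16 degrees, less where a joint would pass 70% of its speed; a pose out of reach is approached as far as the arm can. A call is refused whole if a number of a shift passes 4.17 or a number of a turn 0.125, either way. A call with a gripper value outside its range is refused whole. The fingers move at their own pace and stop on an object; the grip force is fixed at half the most. Time passes only in rows, so rows that do not move let the fingers close. It gives the time, the measured TCP pose, the force, the opening and the grip force at its end, in the units of the state.
- state(): the state, without advancing time (a new reading comes with each control period).
- grab_frame(name): name is "scene" or "top" or "wrist"; returns a dict with "color" (420x560x3 uint8, blue, green, red), "depth" (420x560 float32, m along the optical axis (not along the pixel's ray), 0 where there is no reading), "fx", "fy", "cx", "cy" (pixels), "k1" (the pictures are not rectified: a ray, as slopes to the right and down, at radius r is drawn at 1 + k1 r^2 times it, then the intrinsics apply), "R" (3x3) and "t" (3): a world point X has camera coordinates R X + t. Camera axes: x right, y down, z forward; pixel columns grow to the right and rows downward; lengths in m; the calibration is good to about 2 mm. A picture is of the moment at which its call begins.
- job_done(): hands the job in; it is judged then, once.
Trained networks look in a picture, given as the dict that the camera call returned (one of the last four; its "shot" number tells which), for a name from the list of things; names that differ only in an ending like _2 or _b are one class to them, and where a whole thing is asked for, a point or a joint stands for the part that bears it (a point fixed in the world has none). Each returns a list of dicts, best first, with "p" (0 to 1); they miss things now and then, are a little off and sometimes report something else, mostly with a low value. They report only what shows in the picture. A call takes as long as a camera call.
- recognise(name, picture): "rect" ([centre column, centre row, width, height] in pixels, round what is visible of it).
- regions_of(name, picture): "pixels" (420x560 bool, what is visible of it) and "rect" ([centre column, centre row, width, height] in pixels, round what is visible of it).
The state is a dict: "time": time; "joint_pos": joint angles; "joint_vel": joint speeds; "joint_efforts": joint torques, N m; "tool_pos": TCP position; "tool_rot": TCP orientation; "contact_force": force on the tool from outside, world axes, zero at the start; "ft_torque": the same for the moment, N m; "gripper_width": opening from 0.0 (shut) to 1.0 (fully open); "grasp_force": force on a finger pad.
Only numpy, scipy, OpenCV 4.12 (cv2) and the standard library are available. Lean on these libraries where they do the work, as an engineer would, in place of code of your own. Each camera call takes 0.05 s, during which the arm holds its last target. There are 200 camera calls.

TASK

Draw the locking pin out of the blank holder and park it in the side notch of the steel bracket on the holder's front post, its neck in the slot and its collar resting on the bracket. Then swing the keeper bar right round to one side, so that it hangs clear of the pile and of the low frame, and lay the four ebony blanks out to season on that frame: two square across its bearers, one near each end, and two square across those, above the bearers. Do not strike the violin, and leave the glue bottle, the varnish bottle and the bobbin of thread where they stand.

Things in the scene. Friction and masses are not known exactly. Their poses are not given: they have to be found in the camera images.
- holder: fixed wooden blank holder. Origin: centre of its underside; -x is its front. On its 12 mm thick base the four blanks lie flat in one pile at the middle, long side along y, pile from z = 12 to 56 mm, in a cage of dowels 50 mm high (6 mm thick at x = +-17, y = +-42 mm; 8 mm thick at x = 0, y = +-66 mm) with some 2 mm of play. The base is a cross, 156 mm along x (-72 to +84), 148 mm along y
- bore (a point): mouth of the pin's upright bore (13.5 mm wide, 38 mm deep) in the top of the front post, holder frame (-58, 0, 58) mm. The front post, and the rear post at x = +70 mm, are wooden, 24 x 30 mm (x, y), 58 mm high
- notch (a point): where the axis of the parked pin stands in the steel bracket in front of the front post: holder frame (-97, 0, 41.5) mm, axes as the holder's. The bracket is a flat fork 5 mm thick, top at z = 44 mm, x = -70 to -114, y = -17 to +14 mm. The notch is 8.5 mm wide, opens to +y with rounded lips: the pin's neck must be slid in level towards -y; shank and collar are too thick to pass
- keeper_knob (a point): knob standing on the keeper bar, 15 mm across, from z = 64.5 to 88.5 mm above the bench; this point is on its axis at z = 76.5 mm, 68 mm from the hinge axis
- keeper_hinge (a point): upright hinge axis of the keeper bar on top of the rear post: holder frame (70, 0, 58.5) mm
- keeper (a joint): keeper bar, steel, 18 mm wide, z = 58.5 to 64.5 mm, over the pile from rear to front post, 2.5 mm above the top blank; reaches 141 mm from its hinge. 0 rad closed; turns level, + counter-clockwise from above, -2.2 to 2.2 rad. With the pin out, about 1 N on the knob turns it; it stays where left. Must end beyond 1.3 rad either way; its end may still overhang the frame until about 1.9
- pin: locking pin, 60 mm long, 40 g, origin at its lower tip, z up its axis: steel shank 11 mm thick (z = 0 to 24), neck 6 mm thick (24 to 34), collar 20 mm across (34 to 38), flat dark wooden thumb-piece 20 x 10 x 22 mm (x, y, z; 38 to 60). Starts through the end of the keeper bar in the bore, collar on the bar, tip 30.5 mm above the bench; thumb-piece turned at random
- pin_neck (a point): middle of the pin's neck, 29 mm above its tip
- pin_grip (a point): point on the pin's axis in the thumb-piece, 52 mm above its tip
- frame: fixed seasoning frame: two wooden bearers 122 x 14 x 24 mm (x, y, z) along its x axis at y = +-38 mm, joined by low rails, top at z = 14 mm, at x = +-40 mm. Origin: centre of its underside. First layer: blanks along y at x = -38 and +38 mm, undersides at z = 24 mm; second: blanks along x at y = -38 and +38 mm, undersides at z = 35 mm; each may be 14 mm off and 8 degrees askew
- blank_1: ebony blank, dark brown, 24 x 118 x 11 mm (x, y, z), about 40 g; origin at the centre of its underside, long axis y. It starts in the holder, topmost in the pile (underside at z = 45 mm)
- blank_2: ebony blank, dark brown, 24 x 118 x 11 mm (x, y, z), about 40 g; origin at the centre of its underside, long axis y. It starts in the holder, second from the top (underside at z = 34 mm)
- blank_3: ebony blank, dark brown, 24 x 118 x 11 mm (x, y, z), about 40 g; origin at the centre of its underside, long axis y. It starts in the holder, third from the top (underside at z = 23 mm)
- blank_4: ebony blank, dark brown, 24 x 118 x 11 mm (x, y, z), about 40 g; origin at the centre of its underside, long axis y. It starts in the holder, at the bottom of the pile (underside at z = 12 mm)
- violin: violin clamped in its cradle beside the work, fixed and fragile; its body reaches out to about y = 0.115 m (for x from 0.30 to 0.51 m) and up to z = 0.15 m there, the neck and scroll farther right up to 0.25 m
- glue: bystander: white glue bottle with a black spout, 39 mm across, 128 mm high; origin under its centre
- varnish: bystander: amber glass varnish bottle with a screw cap, 43 mm across, 118 mm high; origin under its centre
- thread: bystander: wooden bobbin of blue thread, standing, 35 mm across, 42 mm high; origin under its centre

How it is judged:
On the way, in this order (a step that is already met when the one before it is completed fails the run):
1. the pin stands parked in the bracket's notch, let go (horizontal distance between pin_neck and notch below 0.006 m and z of pin_neck in the frame of notch between -0.009 and 0.003 m and angle between pin's own z axis and vertical below 0.2 rad and contact force between the fingers and pin below 0.1 N), for 0.2 s.
2. the keeper bar is swung aside by more than 1.3 rad ((value of joint keeper above 1.3 rad or value of joint keeper below -1.3 rad)), for 0.2 s.
At the end, for the whole second after the job is handed in: Pin parked: neck within 6 mm of the notch bottom, upright within 0.2 rad. Keeper bar over 1.3 rad aside. The four blanks at rest on the frame, two across the bearers, two across those, each within 14 mm of its place sideways, 16 mm lengthwise, 0.15 rad of square (horizontal distance between pin_neck and notch below 0.006 m and z of pin_neck in the frame of notch between -0.009 and 0.003 m and angle between pin's own z axis and vertical below 0.2 rad and (value of joint keeper above 1.3 rad or value of joint keeper below -1.3 rad) and ((x of blank_1 in the frame of frame between -0.052 and -0.024 m and y of blank_1 in the frame of frame between -0.016 and 0.016 m and z of blank_1 in the frame of frame between 0.02 and 0.028 m and angle between the y axis of blank_1 and the y axis of frame, either way round below 0.15 rad) or (x of blank_1 in the frame of frame between 0.024 and 0.052 m and y of blank_1 in the frame of frame between -0.016 and 0.016 m and z of blank_1 in the frame of frame between 0.02 and 0.028 m and angle between the y axis of blank_1 and the y axis of frame, either way round below 0.15 rad) or (y of blank_1 in the frame of frame between -0.052 and -0.024 m and x of blank_1 in the frame of frame between -0.016 and 0.016 m and z of blank_1 in the frame of frame between 0.031 and 0.039 m and angle between the y axis of blank_1 and the x axis of frame, either way round below 0.15 rad) or (y of blank_1 in the frame of frame between 0.024 and 0.052 m and x of blank_1 in the frame of frame between -0.016 and 0.016 m and z of blank_1 in the frame of frame between 0.031 and 0.039 m and angle between the y axis of blank_1 and the x axis of frame, either way round below 0.15 rad)) and ((x of blank_2 in the frame of frame between -0.052 and -0.024 m and y of blank_2 in the frame of frame between -0.016 and 0.016 m and z of blank_2 in the frame of frame between 0.02 and 0.028 m and angle between the y axis of blank_2 and the y axis of frame, either way round below 0.15 rad) or (x of blank_2 in the frame of frame between 0.024 and 0.052 m and y of blank_2 in the frame of frame between -0.016 and 0.016 m and z of blank_2 in the frame of frame between 0.02 and 0.028 m and angle between the y axis of blank_2 and the y axis of frame, either way round below 0.15 rad) or (y of blank_2 in the frame of frame between -0.052 and -0.024 m and x of blank_2 in the frame of frame between -0.016 and 0.016 m and z of blank_2 in the frame of frame between 0.031 and 0.039 m and angle between the y axis of blank_2 and the x axis of frame, either way round below 0.15 rad) or (y of blank_2 in the frame of frame between 0.024 and 0.052 m and x of blank_2 in the frame of frame between -0.016 and 0.016 m and z of blank_2 in the frame of frame between 0.031 and 0.039 m and angle between the y axis of blank_2 and the x axis of frame, either way round below 0.15 rad)) and ((x of blank_3 in the frame of frame between -0.052 and -0.024 m and y of blank_3 in the frame of frame between -0.016 and 0.016 m and z of blank_3 in the frame of frame between 0.02 and 0.028 m and angle between the y axis of blank_3 and the y axis of frame, either way round below 0.15 rad) or (x of blank_3 in the frame of frame between 0.024 and 0.052 m and y of blank_3 in the frame of frame between -0.016 and 0.016 m and z of blank_3 in the frame of frame between 0.02 and 0.028 m and angle between the y axis of blank_3 and the y axis of frame, either way round below 0.15 rad) or (y of blank_3 in the frame of frame between -0.052 and -0.024 m and x of blank_3 in the frame of frame between -0.016 and 0.016 m and z of blank_3 in the frame of frame between 0.031 and 0.039 m and angle between the y axis of blank_3 and the x axis of frame, either way round below 0.15 rad) or (y of blank_3 in the frame of frame between 0.024 and 0.052 m and x of blank_3 in the frame of frame between -0.016 and 0.016 m and z of blank_3 in the frame of frame between 0.031 and 0.039 m and angle between the y axis of blank_3 and the x axis of frame, either way round below 0.15 rad)) and ((x of blank_4 in the frame of frame between -0.052 and -0.024 m and y of blank_4 in the frame of frame between -0.016 and 0.016 m and z of blank_4 in the frame of frame between 0.02 and 0.028 m and angle between the y axis of blank_4 and the y axis of frame, either way round below 0.15 rad) or (x of blank_4 in the frame of frame between 0.024 and 0.052 m and y of blank_4 in the frame of frame between -0.016 and 0.016 m and z of blank_4 in the frame of frame between 0.02 and 0.028 m and angle between the y axis of blank_4 and the y axis of frame, either way round below 0.15 rad) or (y of blank_4 in the frame of frame between -0.052 and -0.024 m and x of blank_4 in the frame of frame between -0.016 and 0.016 m and z of blank_4 in the frame of frame between 0.031 and 0.039 m and angle between the y axis of blank_4 and the x axis of frame, either way round below 0.15 rad) or (y of blank_4 in the frame of frame between 0.024 and 0.052 m and x of blank_4 in the frame of frame between -0.016 and 0.016 m and z of blank_4 in the frame of frame between 0.031 and 0.039 m and angle between the y axis of blank_4 and the x axis of frame, either way round below 0.15 rad)) and linear speed of each of blank_1, blank_2, blank_3, blank_4, pin below 0.02 m/s); the robot touches nothing.
It fails at once if the violin is struck (more than 4 N) (contact force between violin and anything else above 4 N).
It fails at once if the glue bottle is shifted more than 25 mm or tipped (distance of glue from where it was at the start of the episode above 0.025 m or angle between glue's own z axis and vertical above 0.3 rad).
It fails at once if the varnish bottle is shifted more than 25 mm or tipped (distance of varnish from where it was at the start of the episode above 0.025 m or angle between varnish's own z axis and vertical above 0.3 rad).
It fails at once if the thread bobbin is shifted more than 25 mm or tipped (distance of thread from where it was at the start of the episode above 0.025 m or angle between thread's own z axis and vertical above 0.3 rad).
It also fails if it takes over 72 s, if anything falls off the work surface, if the arm or the gripper's body presses on something with over 40 N, if the wrist force passes 120 N, or if a joint passes its speed limit or range.

## Working session

There is one attempt and no reset: what is moved stays moved. The work goes in short steps, Python scripts to look and compute and a tool call to move; the robot and the scene stay as the last step left them, time stands still between calls to the robot, and variables do not carry over. Pictures are saved under pics/ and viewed, at most 10 in all, crops included, and the job is handed in when it is done.

Besides the shell and the picture viewer there is one more tool, called after "Emit:" as name([rows], argument=value, ...), one row to a line, values as JSON. jog_arm: Moves the arm, as the interface text tells. Its arguments: {"type":"object","properties":{"moves":{"type":"array"}},"required":["moves"]}

```bash
ls; mkdir -p pics; cat > h.py <<'E'
from plant import *
import numpy as np, cv2
def ray(f,u,v):
    x=(u-f["cx"])/f["fx"]; y=(v-f["cy"])/f["fy"]
    a,b=x,y
    for _ in range(8):
        r2=a*a+b*b; s=1+f["k1"]*r2; a,b=x/s,y/s
    return np.array([a,b,1.0])
def pt(f,u,v,d): return np.array(f["R"]).T@(ray(f,u,v)*d-np.array(f["t"]))
def onz(f,u,v,z):
    R=np.array(f["R"]);c=-R.T@np.array(f["t"]);d=R.T@ray(f,u,v)
    return c+d*(z-c[2])/d[2]
def cloud(f,step=1):
    H,W=f["depth"].shape
    v,u=np.mgrid[0:H:step,0:W:step]; d=f["depth"][::step,::step]
    x=(u-f["cx"])/f["fx"]; y=(v-f["cy"])/f["fy"];a,b=x,y
    for _ in range(8):
        s=1+f["k1"]*(a*a+b*b);a,b=x/s,y/s
    P=np.stack([a*d,b*d,d],-1)-np.array(f["t"])
    W=P@np.array(f["R"]); W[d==0]=np.nan
    return W
def proj(f,X):
    c=np.array(f["R"])@X+np.array(f["t"]);a,b=c[0]/c[2],c[1]/c[2];s=1+f["k1"]*(a*a+b*b)
    return np.array([f["fx"]*a*s+f["cx"],f["fy"]*b*s+f["cy"]])
E
python3 - <<'E'
from h import *
s=state();print({k:np.round(v,3) for k,v in s.items()})
ims=[]
for n in("top","scene"):
    f=grab_frame(n);cv2.imwrite(f"pics/{n}0.png",f["color"])
    print(n,-np.array(f["R"]).T@f["t"])
    C=cloud(f)
    for k in["holder","pin","frame","blank_1","keeper","glue","varnish","thread","violin"]:
        r=regions_of(k,f)
        for q in r[:2]:
            m=q["pixels"];P=C[m];P=P[~np.isnan(P[:,0])]
            print(k,round(q["p"],2),np.round(q["rect"]),np.round(np.median(P,0),3),np.round(np.percentile(P,[3,97],axis=0),3).tolist() if len(P) else 0)
E
```

```text
pics
{'time': np.float64(0.0), 'joint_pos': array([-1.409,  0.053,  1.614, -0.   ,  1.476, -0.119]), 'joint_vel': array([-0.   ,  0.   , -0.001, -0.   ,  0.   ,  0.002]), 'joint_efforts': array([ 1.0000e-03, -3.9368e+01, -3.7018e+01, -0.0000e+00,  7.0000e-03,
        0.0000e+00]), 'tool_pos': array([ 0.173, -0.6  ,  0.23 ]), 'tool_rot': array([-0.001,  0.99 ,  0.14 , -0.   ]), 'contact_force': array([-0.559,  0.582, -0.877]), 'ft_torque': array([0.011, 0.031, 0.027]), 'grasp_force': np.float64(0.0), 'gripper_width': np.float64(0.998)}
top [0.297766   0.11682314 1.11358276]
holder 0.83 [168. 219.  51.  73.] [0.477 0.426 0.032] [[0.39, 0.363, -0.001], [0.571, 0.489, 0.075]]
pin 0.43 [163. 236.  12.   8.] [0.434 0.426 0.088] [[0.426, 0.421, 0.067], [0.443, 0.433, 0.092]]
frame 0.57 [252. 233.  40.  43.] [0.461 0.198 0.023] [[0.412, 0.15, 0.002], [0.521, 0.246, 0.028]]
frame 0.26 [172. 222.  50.  69.] [0.48  0.426 0.037] [[0.393, 0.363, 0.007], [0.569, 0.483, 0.07]]
blank_1 0.63 [166. 217.  47.  12.] [0.492 0.418 0.056] [[0.48, 0.374, 0.047], [0.507, 0.486, 0.06]]
keeper 0.83 [166. 211. 
[... 915 characters left out ...]
34]]
keeper 0.66 [187. 281.  41.  51.] [0.502 0.436 0.063] [[0.428, 0.419, 0.01], [0.583, 0.445, 0.087]]
keeper 0.47 [198. 297.  11.  12.] [0.434 0.431 0.079] [[0.429, 0.422, 0.063], [0.445, 0.437, 0.09]]
glue 0.58 [229. 205.  18.  36.] [0.648 0.23  0.055] [[0.639, 0.213, -0.0], [0.672, 0.242, 0.11]]
glue 0.38 [175. 310.  -8.  -1.] [0.482 0.483 0.016] [[0.481, 0.482, 0.014], [0.482, 0.485, 0.019]]
varnish 0.87 [199. 197.  18.  36.] [0.71  0.28  0.059] [[0.7, 0.254, -0.002], [0.743, 0.295, 0.116]]
thread 0.56 [316. 281.  13.  21.] [0.33  0.188 0.039] [[0.32, 0.17, 0.001], [0.349, 0.199, 0.043]]
thread 0.56 [230. 206.  18.  38.] [0.647 0.229 0.053] [[0.638, 0.2, -0.001], [0.669, 0.242, 0.111]]
```

```bash
python3 - <<'E'
import cv2,numpy as np
a=cv2.imread("pics/top0.png")[120:300,100:360];b=cv2.imread("pics/scene0.png")[170:350,130:390]
cv2.imwrite("pics/v1.png",np.vstack([cv2.resize(x,None,fx=1.65,fy=1.65,interpolation=2) for x in(a,b)])) 
E
```

```text
(no output)
```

View pics/v1.png

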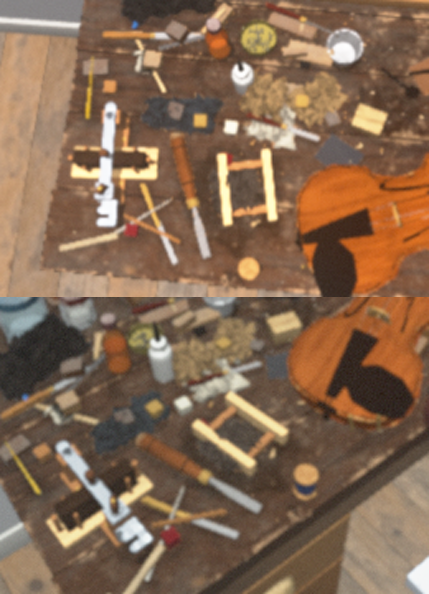

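Emit:
jog_arm([
  [[8.54,0,0,-4,0,0,0.094],[8.54,0,0,-4,0,0,0.094],[8.54,0,0,-4,0,0,0.094],[8.54,2.5,-2.2,-2,0,0,0],[8.54,2.5,-2.5,0,0,0,0],[8.54,2.5,-2.5,0,0,0,0],[8.54,2.5,-2.5,0,0,0,0],[8.54,2.5,-2.5,0,0,0,0],[8.54,2.5,-2.5,0,0,0,0],[8.54,2.5,-2.5,0,0,0,0],[8.54,2,-3,0,0,0,0],[8.54,2,-3,0,0,0,0],[8.54,2,-3,0,0,0,0],[8.54,1,-4,0,0,0,0],[8.54,1,-4,0,0,0,0],[8.54,0,-4,0,0,0,0],[8.54,0,-4,0,0,0,0],[8.54,0,-4,0,0,0,0],[8.54,0,-4,0,0,0,0],[8.54,0,-4,0,0,0,0]],
])

```text
time: 2.67
tool_pos: [0.4284, -0.057, 0.3716]
tool_rot: [0.0, 1.0, -0.001, 0.0]
contact_force: [0.5, -0.4, 0.3]
gripper_width: 0.998
grasp_force: 0.0
```

```bash
python3 - <<'E'
from h import *
s=state();print(np.round(s["tool_pos"],3),np.round(s["tool_rot"],3),np.round(s["joint_pos"],2))
f=grab_frame("wrist");print(-np.array(f["R"]).T@f["t"],np.round(f["R"],2),f["fx"],f["cx"],f["cy"])
E
```

```text
[ 0.428 -0.057  0.372] [ 0.     1.    -0.001  0.   ] [-0.3  -0.46  1.83  0.    1.78  1.27]
[ 0.50143651 -0.05712099  0.51408675] [[-0.   -1.   -0.  ]
 [-0.96  0.    0.29]
 [-0.29  0.   -0.96]] 295.4889581818467 276.9770125303687 211.44328308668133
```

Emit:
jog_arm([
  [[8.54,0,-4,0,0,0,0],[8.54,0,-4,0,0,0,0],[8.54,0,-4,0,0,0,0],[8.54,0,-4,0,0,0,0],[8.54,0,-4,0,0,0,0],[8.54,0,-4,0,0,0,0],[8.54,0,-3.5,2,0,0,0],[8.54,0,-3.5,2,0,0,0],[8.54,0,-3.5,2,0,0,0],[8.54,0,-3,2,0,0,0],[8.54,0,0,0,0,0,0],[8.54,0,0,0,0,0,0]],
])

```text
time: 3.72
tool_pos: [0.4284, 0.3167, 0.2892]
tool_rot: [0.001, 1.0, 0.001, -0.002]
contact_force: [0.1, -0.4, 0.6]
gripper_width: 0.999
grasp_force: 0.0
```

```bash
python3 - <<'E'
from h import *
s=state();print(np.round(s["tool_pos"],3),np.round(s["joint_pos"],2))
f=grab_frame("wrist");cv2.imwrite("pics/w1.png",f["color"]);import pickle;pickle.dump(f,open("w1.pkl","wb"))
C=cloud(f)
for k in["holder","pin","frame","blank_1","keeper","keeper_knob","thread","glue","violin"]:
    for q in regions_of(k,f)[:2]:
        m=q["pixels"];P=C[m];P=P[~np.isnan(P[:,0])]
        if len(P)<5: continue
        print(k,round(q["p"],2),np.round(q["rect"]),np.round(np.median(P,0),3),np.round(np.percentile(P,[3,97],axis=0),3).tolist())
E
```

```text
[0.428 0.317 0.289] [ 0.5  -0.19  1.75 -0.    1.59  2.07]
holder 0.89 [189. 129. 117. 173.] [0.504 0.427 0.042] [[0.391, 0.364, 0.005], [0.574, 0.494, 0.068]]
pin 0.66 [187. 178.  18.  19.] [0.437 0.425 0.087] [[0.428, 0.42, 0.067], [0.445, 0.433, 0.091]]
frame 0.74 [361. 143.  80. 105.] [0.478 0.184 0.023] [[0.413, 0.15, 0.0], [0.528, 0.249, 0.025]]
frame 0.64 [232. 122.  -1.  19.] [0.499 0.374 0.039] [[0.488, 0.373, 0.034], [0.509, 0.375, 0.045]]
blank_1 0.63 [181. 129.  92.  28.] [0.493 0.421 0.056] [[0.48, 0.376, 0.054], [0.505, 0.488, 0.057]]
keeper 0.89 [179. 112.  39. 145.] [0.513 0.432 0.065] [[0.438, 0.418, 0.062], [0.579, 0.443, 0.088]]
keeper_knob 0.94 [180. 113.  39. 149.] [0.512 0.432 0.065] [[0.432, 0.417, 0.059], [0.58, 0.444, 0.088]]
thread 0.95 [368. 240.  35.  28.] [0.336 0.184 0.042] [[0.318, 0.167, 0.003], [0.347, 0.196, 0.044]]
thread 0.22 [188. 127. 118. 169.] [0.505 0.427 0.042] [[0.394, 0.364, 0.008], [0.574, 0.494, 0.069]]
glue 0.52 [355.   4.  18.   4.] [0.637 0.225 0.014] [[0.636, 0.215, 0.004], [0.641, 0.233, 0.026]]
glue 0.25 [188. 126. 114. 171.] [0.505 0.427 0.042] [[0.392, 0.364, 0.008], [0.575, 0.493, 0.069]]
```

View pics/w1.png

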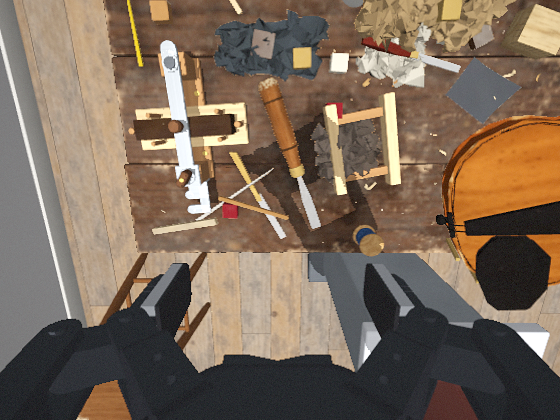

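Emit:
jog_arm([
  [[4,1,-2,2.5,0,0,0],[4,1,-2,2.5,0,0,0],[4,1,-2,2.5,0,0,0],[4,1,0,1.5,0,0,0],[4,0,0,0,0,0,0],[4,0,0,0,0,0,0]],
])

```text
time: 4.72
tool_pos: [0.469, 0.3756, 0.2003]
tool_rot: [0.001, 1.0, -0.001, -0.001]
contact_force: [0.4, 0.2, -0.1]
gripper_width: 0.468
grasp_force: 0.0
```

```bash
cat > fit.py <<'E'
from h import *
from scipy.optimize import least_squares, minimize
def rot(a): return np.array([[np.cos(a),-np.sin(a)],[np.sin(a),np.cos(a)]])
def score(P,boxes,p):  # share of pts outside/inside boxes in local frame
    L=(P-p[:2])@rot(p[2]); return L
def boxfit(P,boxes,p0):
    """P: xy points known to lie on union of boxes (cx,cy,hx,hy); min mean outside distance + fill"""
    def cost(p):
        L=(P-p[:2])@rot(p[2]); d=np.inf
        for cx,cy,hx,hy in boxes:
            q=np.maximum(np.abs(L-[cx,cy])-[hx,hy],0); d=np.minimum(d,np.hypot(q[:,0],q[:,1]))
        return np.mean(np.minimum(d,.01)**2)*1e6
    best=None
    for a in(-.2,-.1,0,.1,.2):
        r=minimize(cost,[p0[0],p0[1],p0[2]+a],method="Nelder-Mead",options=dict(initial_simplex=np.array([[p0[0],p0[1],p0[2]+a],[p0[0]+.01,p0[1],p0[2]+a],[p0[0],p0[1]+.01,p0[2]+a],[p0[0],p0[1],p0[2]+a+.1]]),xatol=1e-5,fatol=1e-6,maxiter=600))
        if best is None or r.fun<best.fun: best=r
    return best.x,best.fun
def fits(f):
    C=cloud(f).reshape(-1,3);C=C[~np.isnan(C[:,0])]
    def sel(x0,x1,y0,y1,z0,z1):
        m=(C[:,0]>x0)&(C[:,0]<x1)&(C[:,1]>y0)&(C[:,1]<y1)&(C[:,2]>z0)&(C[:,2]<z1); return C[m]
    F=sel(.38,.56,.12,.28,.020,.028)
    print("frame",len(F),np.median(F[:,2]).round(4),boxfit(F[:,:2],[(0,.038,.061,.007),(0,-.038,.061,.007)],[.47,.2,0]))
    B=sel(.41,.62,.38,.47,.0615,.068)
    print("bar",len(B),np.median(B[:,2]).round(4))
    print("  holder from bar",boxfit(B[:,:2],[(-.0005,0,.0705+.009,.009)],[.5,.43,0]))
    K=sel(.47,.54,.40,.46,.080,.095); print("knob",len(K),K.mean(0).round(4))
    T=sel(.40,.46,.40,.46,.080,.095); print("pin",len(T),T.mean(0).round(4),T.max(0).round(4),T.min(0).round(4))
    if len(T)>10:
        r=cv2.minAreaRect((T[:,:2]*1000).astype(np.float32));print("  rect",r)
    S=sel(.37,.45,.38,.46,.040,.049); print("bracket",len(S))
    if len(S)>10: print("  ",S.min(0).round(4),S.max(0).round(4),np.median(S,0).round(4))
    return C
E
python3 - <<'E'
from fit import *
import pickle
fits(pickle.load(open("w1.pkl","rb")))
s=state();print(np.round(s["tool_pos"],3))
f=grab_frame("wrist");cv2.imwrite("pics/w2.png",f["color"]);pickle.dump(f,open("w2.pkl","wb"))
C=fits(f)
m=(C[:,1]<.16)&(C[:,0]>.3)&(C[:,0]<.6)&(C[:,2]>.03);print("violin maxy",np.percentile(C[m][:,1],99.5) if m.any() else 0)
for n in("pin","keeper","frame"):
  for q in regions_of(n,f)[:1]: print(n,q["p"],np.round(q["rect"]))
cv2.imwrite("pics/w2c.png",cv2.resize(f["color"][0:260,100:460],None,fx=2.2,fy=2.2,interpolation=2))
E
```

```text
frame 2372 0.0237 (array([0.46897862, 0.19672232, 0.21964319]), np.float64(12.945841627479737))
bar 2041 0.0645
  holder from bar (array([0.50382439, 0.43266687, 0.07436631]), np.float64(0.616463472604259))
knob 156 [0.4947 0.4309 0.0873]
pin 161 [0.4358 0.4272 0.0888] [0.4448 0.4354 0.092 ] [0.4258 0.4208 0.08  ]
  rect ((435.0492858886719, 428.4609069824219), (9.989324569702148, 20.16803550720215), 60.66998291015625)
bracket 583
   [0.3701 0.3936 0.0401] [0.4478 0.4443 0.0489] [0.4035 0.4202 0.0438]
[0.469 0.376 0.2  ]
frame 3610 0.0236 (array([0.46918554, 0.19765809, 0.2205407 ]), np.float64(13.063840663116263))
bar 3051 0.0644
  holder from bar (array([0.50403268, 0.43298918, 0.06863754]), np.float64(0.7531111999888304))
knob 246 [0.4958 0.4316 0.0872]
pin 236 [0.4371 0.4276 0.0889] [0.4455 0.4362 0.0923] [0.4265 0.4205 0.0804]
  rect ((435.8304748535156, 428.1412658691406), (9.919434547424316, 19.95974349975586), 61.8786735534668)
bracket 484
   [0.3704 0.3933 0.04  ] [0.4483 0.4441 0.0486] [0.4058 0.4157 0.0437]
violin maxy 0.1596566686722583
pin 0.56 [225. 236.  24.  26.]
keeper 0.64 [218. 157.  42. 176.]
frame 0.58 [432. 187.  95. 120.]
```

View pics/w2c.png

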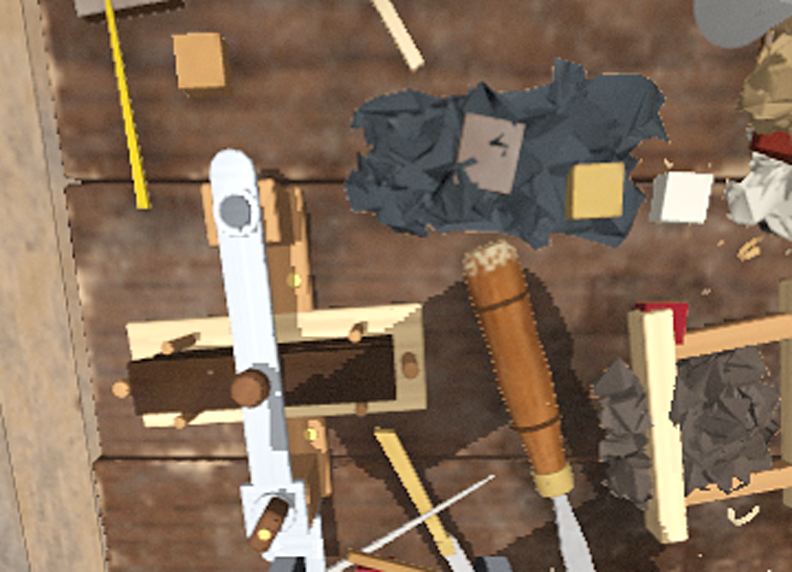

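```bash
python3 - <<'E'
from fit import *
import pickle
f=pickle.load(open("w2.pkl","rb"))
C=cloud(f); hsv=cv2.cvtColor(f["color"],cv2.COLOR_BGR2HSV)
for fn in("w1","w2"):
    f=pickle.load(open(fn+".pkl","rb"));C=cloud(f);c=f["color"].astype(int)
    box=(C[...,0]>.37)&(C[...,0]<.57)&(C[...,1]>.11)&(C[...,1]<.29)
    bright=(c[...,2]>150)&(c[...,2]>c[...,0]+25)
    m=box&bright&(C[...,2]>.0195)&(C[...,2]<.030)
    n,l,st,ce=cv2.connectedComponentsWithStats(m.astype(np.uint8))
    keep=np.isin(l,[i for i in range(1,n) if st[i,4]>250]); P=C[keep]
    print(fn,st[1:][st[1:,4]>100].tolist(),np.percentile(P[:,2],[5,50,95]).round(4))
    for i in range(1,n):
        if st[i,4]>250:
            print(cv2.minAreaRect((C[l==i][:,:2]*1000).astype(np.float32)))
    print(boxfit(P[:,:2],[(0,.038,.061,.007),(0,-.038,.061,.007)],[.47,.2,0.1]))
    heap=box&~bright; Z=C[heap][:,2]; print("heap z",np.nanpercentile(Z,[50,95,99]).round(3))
    # bar
    m=(C[...,0]>.41)&(C[...,0]<.62)&(C[...,1]>.38)&(C[...,1]<.47)&(C[...,2]>.0615)&(C[...,2]<.068)
    P=C[m][:,:2]; print("bar",boxfit(P,[(.004,0,.075,.009)],[.5,.43,.07]),cv2.minAreaRect((P*1000).astype(np.float32)))
    for k in("pin","knob"):
        r=(C[...,0]>.40)&(C[...,0]<.46) if k=="pin" else (C[...,0]>.47)&(C[...,0]<.53)
        m=r&(abs(C[...,1]-.43)<.03)&(C[...,2]>.086); P=C[m]
        print(k,np.median(P,0).round(4),cv2.minAreaRect((P[:,:2]*1000).astype(np.float32)))
    m=(C[...,0]>.37)&(C[...,0]<.43)&(abs(C[...,1]-.42)<.04)&(abs(C[...,2]-.044)<.004)&(abs(c[...,2]-c[...,0])<40); P=C[m]; print("brk",len(P),cv2.minAreaRect((P[:,:2]*1000).astype(np.float32)))
    # base of the holder
    m=(C[...,0]>.42)&(C[...,0]<.58)&(abs(C[...,1]-.43)<.09)&(abs(C[...,2]-.012)<.004)&bright;P=C[m];print("base",P.min(0).round(3),P.max(0).round(3))
    m=(abs(C[...,2]-.056)<.004)&(C[...,0]>.45)&(C[...,0]<.54)&(abs(C[...,1]-.43)<.09);P=C[m];print("pile",cv2.minAreaRect((P[:,:2]*1000).astype(np.float32)))
E
```

```text
w1 [[383, 93, 18, 92, 1018], [325, 105, 22, 90, 902]] [0.022  0.0237 0.0252]
((475.86761474609375, 161.08279418945312), (120.87940216064453, 14.491382598876953), 11.113664627075195)
((461.2975769042969, 235.5621795654297), (121.1258773803711, 14.675718307495117), 10.674897193908691)
(array([0.46868495, 0.19837479, 0.19247805]), np.float64(0.0007408507621487133))
heap z [0.319 0.376 0.381]
bar (array([0.49964531, 0.43225024, 0.0716543 ]), np.float64(1.65946210110093)) ((503.65289306640625, 433.4249572753906), (163.87899780273438, 28.132827758789062), 4.044992446899414)
pin [0.4358 0.4276 0.0898] ((435.0821838378906, 428.5201721191406), (9.852734565734863, 20.167980194091797), 60.658573150634766)
knob [0.4941 0.4317 0.0882] ((494.6451721191406, 432.10455322265625), (12.979541778564453, 13.281240463256836), 74.90958404541016)
brk 539 ((401.82073974609375, 424.64007568359375), (43.708290100097656, 30.618085861206055), 4.136508464813232)
base [0.421 0.347 0.008] [0.579 0.507 0.015]
pile ((493.7129211425781, 430.42236328125), (67.71829986572266, 119.09165954589844), 26.752676010131836)
w2 
[... 391 characters left out ...]
]
bar (array([0.50006305, 0.4323406 , 0.06164535]), np.float64(1.6366502047300577)) ((503.978515625, 433.0803527832031), (164.13214111328125, 28.228771209716797), 3.6498260498046875)
pin [0.4583 0.4217 0.2621] ((444.75653076171875, 427.0987854003906), (15.442863464355469, 37.432010650634766), 71.1697006225586)
knob [0.4793 0.4244 0.2753] ((482.60223388671875, 421.8791198730469), (42.96615219116211, 26.28048324584961), 61.49924850463867)
brk 428 ((402.0833435058594, 424.3958740234375), (44.18511199951172, 29.922077178955078), 3.665273904800415)
base [0.42  0.356 0.008] [0.577 0.507 0.016]
pile ((495.4682312011719, 431.5724182128906), (115.27997589111328, 75.30762481689453), 67.90889739990234)
```

Emit:
jog_arm([
  [[4,-1.68,-2.64,0.5,0,0,0],[4,-1.68,-2.64,0.5,0,0,0],[4,0,0,1,0,0,0.101],[4,0,0,1,0,0,0.101],[4,0,0,1,0,0,0.101],[4,0,0,1,0,0,0.101],[4,0,0,1,0,0,0.101],[4,0,0,0,0,0,0],[4,0,0,0,0,0,0]],
])

```text
time: 5.67
tool_pos: [0.4358, 0.4289, 0.1422]
tool_rot: [-0.0, 0.968, -0.249, 0.0]
contact_force: [0.6, -0.3, -0.5]
gripper_width: 0.467
grasp_force: 0.0
```

```bash
cat >> h.py <<'E'
from scipy.spatial.transform import Rotation as Rn
def go(x,y,z,psi):
    s=state();q=s["tool_rot"];R=Rn.from_quat([q[1],q[2],q[3],q[0]]);M=R.as_matrix()
    T=np.column_stack([[np.cos(psi),np.sin(psi),0],[np.sin(psi),-np.cos(psi),0],[0,0,-1]])
    d=np.array([x,y,z])-s["tool_pos"]
    print("pos",np.round(s["tool_pos"],4),"shift cm (before turn)",np.round(M.T@d*100,2),"(after turn)",np.round(T.T@d*100,2),"turn",np.round(Rn.from_matrix(M.T@T).as_rotvec(),3),"j6",round(s["joint_pos"][5],2),"t",round(s["time"],1),"w",s["gripper_width"])
E
python3 - <<'E'
from h import *
go(.4354,.4284,.072,-.506)
E
```

```text
pos [0.4358 0.4289 0.1422] shift cm (before turn) [-0.01  0.07  7.02] (after turn) [-0.01  0.07  7.02] turn [-0.001 -0.     0.002] j6 2.73 t 5.7 w 0.46703053937841077
```

Emit:
jog_arm([
  [[4,0,0.05,2.5,0,0,0],[4,0,0,2.5,0,0,0],[4,0,0,1.4,0,0,0],[4,0,0,0.6,0,0,0],[4,0,0,0,0,0,0],[0,0,0,0,0,0,0],[0,0,0,0,0,0,0],[0,0,0,0,0,0,0],[0,0,0,0,0,0,0],[0,0,0,0,0,0,0],[0,0,0,0,0,0,0]],
])

```text
time: 6.58
tool_pos: [0.4367, 0.4294, 0.0733]
tool_rot: [-0.001, 0.968, -0.25, 0.001]
contact_force: [-1.1, 0.9, 5.9]
gripper_width: 0.097
grasp_force: 60.7
```

Emit:
jog_arm([
  [[0,0,0,-0.5,0,0,0],[0,0,0,-2,0,0,0],[0,0,0,-2.5,0,0,0],[0,0,0,-1,0,0,0],[0,-1.7,-0.08,0,0,0,0],[0,-1.7,-0.08,0,0,0,0],[0,-1.57,-0.08,0,0,0,0],[0,0,0,0,0,0,0],[0,0,0,0,0,0,0]],
])

```text
time: 7.33
tool_pos: [0.3926, 0.4547, 0.1308]
tool_rot: [0.0, 0.968, -0.25, -0.0]
contact_force: [-0.5, -0.1, -1.0]
gripper_width: 0.1
grasp_force: 59.9
```

```bash
python3 - <<'E'
from h import *
s=state();print(np.round(s["tool_pos"],4),s["gripper_width"],s["grasp_force"])
ims=[]
for n in("wrist","scene","top"):
    f=grab_frame(n);C=cloud(f);print(n)
    for q in regions_of("pin",f)[:2]:
        P=C[q["pixels"]];P=P[~np.isnan(P[:,0])];print(round(q["p"],2),np.round(q["rect"]),np.median(P,0).round(4) if len(P) else 0,P.min(0).round(3) if len(P) else 0,P.max(0).round(3) if len(P) else 0)
    a=f["color"]
    u,v=proj(f,s["tool_pos"]-[0,0,.02]);u=int(np.clip(u,60,500));v=int(np.clip(v,60,360));h=50 if n!="wrist" else 60
    ims.append(cv2.resize(a[v-h:v+h,u-h:u+h],(380,380),interpolation=cv2.INTER_CUBIC))
cv2.imwrite("pics/v4.png",np.hstack(ims[:2]))
E
```

```text
[0.3926 0.4547 0.1308] 0.10036141970229671 59.93923008441925
wrist
0.57 [275. 265.  23.  66.] [0.3965 0.4524 0.1462] [ 0.358  0.446 -0.   ] [0.403 0.483 0.15 ]
scene
0.54 [195. 308.   8.  12.] [0.3905 0.4584 0.1237] [0.384 0.45  0.003] [0.46  0.465 0.15 ]
top
```

View pics/v4.png

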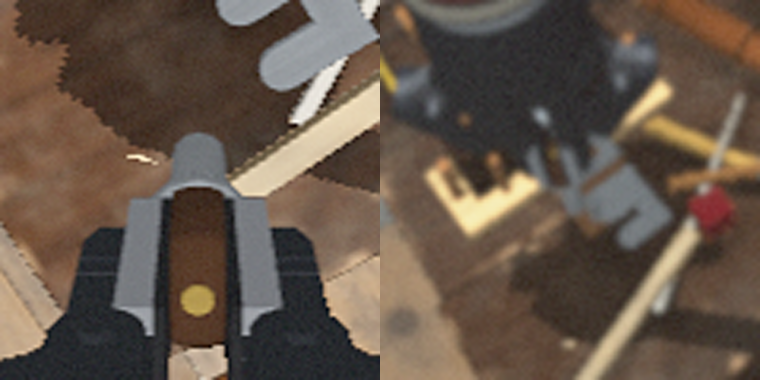

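```bash
python3 - <<'E'
from h import *
f=grab_frame("wrist");C=cloud(f);c=f["color"].astype(int)
q=regions_of("pin",f)[0];P=C[q["pixels"]];P=P[~np.isnan(P[:,0])]
T=P[P[:,2]>.142];print(len(T),np.percentile(T[:,2],[5,50,95]).round(4),cv2.minAreaRect((T[:,:2]*1000).astype(np.float32)))
z=P[(P[:,2]>.06)];print(np.histogram(z[:,2],bins=12))
m=(C[...,0]>.36)&(C[...,0]<.44)&(abs(C[...,1]-.425)<.03)&(abs(C[...,2]-.044)<.004)&(abs(c[...,2]-c[...,0])<40)
S=C[m];print("brk",len(S),np.median(S[:,2]).round(4),cv2.minAreaRect((S[:,:2]*1000).astype(np.float32)))
# notch: steel points in local bracket frame -> occupancy
o=np.array([.4932,.4322]);a=.068;R=np.array([[np.cos(a),-np.sin(a)],[np.sin(a),np.cos(a)]])
L=(S[:,:2]-o)@R*1000
for y0 in range(-17,16,2):
    r=L[(L[:,1]>=y0)&(L[:,1]<y0+2)][:,0]; r=np.sort(r);g=np.diff(r);i=g.argmax() if len(g) else None
    print(y0,len(r),r[[0,-1]].round(1) if len(r) else 0,(r[i].round(1),r[i+1].round(1)) if i is not None else 0)
E
```

```text
703 [0.144  0.1476 0.1493] ((393.3956298828125, 453.9006652832031), (8.528302192687988, 20.329755783081055), 60.87466812133789)
(array([ 47,  49,  62,  40,   0,  14,  93,  66,  72,  87, 639,   6]), array([0.09113823, 0.09654185, 0.10194547, 0.1073491 , 0.11275272,
       0.11815635, 0.12355997, 0.1289636 , 0.13436722, 0.13977085,
       0.14517447, 0.1505781 , 0.15598172]))
brk 1518 0.0438 ((408.52618408203125, 425.3058166503906), (57.09397506713867, 31.122915267944336), 4.833134174346924)
-17 104 [-113.2  -70.1] (np.float64(-110.6), np.float64(-109.4))
-15 127 [-113.2  -72.8] (np.float64(-81.8), np.float64(-80.7))
-13 120 [-113.3  -75.1] (np.float64(-113.3), np.float64(-112.2))
-11 123 [-113.3  -74.8] (np.float64(-89.0), np.float64(-88.1))
-9 117 [-113.   -74.9] (np.float64(-100.1), np.float64(-99.2))
-7 122 [-113.4  -74.6] (np.float64(-111.7), np.float64(-110.5))
-5 99 [-113.2  -74.7] (np.float64(-96.8), np.float64(-93.6))
-3 96 [-113.5  -75. ] (np.float64(-101.5), np.float64(-92.7))
-1 97 [-113.   -74.5] (np.float64(-101.5), np.float64(-93.0))
1 93 [-112.8  -74.8] (np.float64(-101.5), np.float64(-92.2))
3 92 [-113.1  -74.6] (np.float64(-101.3), np.float64(-92.7))
5 97 [-112.9  -56.5] (np.float64(-74.7), np.float64(-56.5))
7 87 [-113.6  -58.2] (np.float64(-74.9), np.float64(-58.2))
9 67 [-112.6  -81.4] (np.float64(-101.8), np.float64(-92.2))
11 58 [-112.3  -82.2] (np.float64(-102.5), np.float64(-92.2))
13 18 [-110.1  -83.6] (np.float64(-104.7), np.float64(-89.9))
15 0 0 0
```

Emit:
jog_arm([
  [[0,0.09,-0.06,2,0,0,0],[0,0,0,2.5,0,0,0],[0,0,0,2,0,0,0],[0,0,0,1.08,0,0,0],[0,0,0,0,0,0,0],[0,0,0,0,0,0,0]],
])

```text
time: 8.23
tool_pos: [0.3943, 0.4547, 0.0553]
tool_rot: [0.0, 0.968, -0.25, -0.0]
contact_force: [0.4, -0.1, -0.5]
gripper_width: 0.101
grasp_force: 60.0
```

```bash
python3 - <<'E'
from h import *
go(.3956,.4265,.055,-.506)
f=grab_frame("wrist");C=cloud(f)
q=regions_of("pin",f)[0];P=C[q["pixels"]];P=P[~np.isnan(P[:,0])]
T=P[P[:,2]>.068];print(len(T),np.percentile(T[:,2],[5,50,95]).round(4),cv2.minAreaRect((T[:,:2]*1000).astype(np.float32)))
E
```

```text
pos [0.3943 0.4547 0.0553] shift cm (before turn) [1.48 2.4  0.03] (after turn) [1.48 2.4  0.03] turn [ 0.001  0.    -0.   ] j6 2.81 t 8.2 w 0.10080128188882108
681 [0.0698 0.0718 0.0734] ((394.1759338378906, 454.0865478515625), (8.711160659790039, 20.18268585205078), 59.919593811035156)
```

Emit:
jog_arm([
  [[0,0.2,0.3,0,0,0,0],[0,0.2,0.3,0,0,0,0],[0,0.2,0.3,0,0,0,0],[0,0.2,0.3,0,0,0,0],[0,0.2,0.3,0,0,0,0],[0,0.2,0.3,0,0,0,0],[0,0.19,0.3,0,0,0,0],[0,0.18,0.3,0,0,0,0],[0,0,0,0,0,0,0],[0,0,0,0,0,0,0]],
])

```text
time: 9.17
tool_pos: [0.3965, 0.426, 0.0555]
tool_rot: [-0.0, 0.968, -0.251, -0.0]
contact_force: [-0.2, 0.8, -0.1]
gripper_width: 0.098
grasp_force: 60.0
```

```bash
python3 - <<'E'
from h import *
go(.3956,.4265,.055,-.506)
f=grab_frame("wrist");C=cloud(f)
q=regions_of("pin",f)[0];P=C[q["pixels"]];P=P[~np.isnan(P[:,0])]
T=P[P[:,2]>.068];r=cv2.minAreaRect((T[:,:2]*1000).astype(np.float32));print(len(T),np.percentile(T[:,2],[5,50,95]).round(4),r)
d=np.array(r[0])-[493.2,432.2];print("local",d[0]*.9977+d[1]*.068,-d[0]*.068+d[1]*.9977)
E
```

```text
pos [0.3965 0.426  0.0555] shift cm (before turn) [-0.1   0.    0.05] (after turn) [-0.1   0.    0.05] turn [-0.  0. -0.] j6 2.77 t 9.2 w 0.09797870508341876
669 [0.0696 0.072  0.0735] ((396.08148193359375, 425.6299133300781), (8.412403106689453, 19.8304500579834), 60.847068786621094)
local -97.34191136840819 0.04908375793458131
```

Emit:
jog_arm([
  [[0,0,0,0.15,0,0,0],[0,0,0,0.12,0,0,0],[0,0,0,0,0,0,0],[1.5,0,0,0,0,0,0],[3,0,0,0,0,0,0],[3,0,0,0,0,0,0],[3,0,0,0,0,0,0],[3,0,0,0,0,0,0],[3,0,0,-1,0,0,0],[3,0,0,-3,0,0,0],[3,0,0,-4,0,0,0],[3,0,0,-3,0,0,0],[3,0,0,0,0,0,0],[3,0,0,0,0,0,0]],
])

```text
time: 10.43
tool_pos: [0.398, 0.4276, 0.167]
tool_rot: [-0.003, 0.968, -0.25, 0.002]
contact_force: [-0.1, -0.8, -1.4]
gripper_width: 0.351
grasp_force: 0.0
```

```bash
python3 - <<'E'
from h import *
go(.4952,.4323,.2,-.506)
f=grab_frame("wrist");C=cloud(f)
q=regions_of("pin",f)[0];print(q["p"],q["rect"]);P=C[q["pixels"]];P=P[~np.isnan(P[:,0])]
T=P[(P[:,2]>.062)&(P[:,2]<.1)];r=cv2.minAreaRect((T[:,:2]*1000).astype(np.float32));print(len(T),np.percentile(T[:,2],[5,50,95]).round(4),r)
d=np.array(r[0])-[493.2,432.2];print("local",d[0]*.9977+d[1]*.068,-d[0]*.068+d[1]*.9977)
E
```

```text
pos [0.398  0.4276 0.167 ] shift cm (before turn) [ 8.28 -5.15 -3.25] (after turn) [ 8.27 -5.13 -3.3 ] turn [-0.006 -0.002 -0.   ] j6 2.77 t 10.4 w 0.3511858033565603
0.75 [279.7, 209.7, 22.2, 25.3]
235 [0.0658 0.0693 0.071 ] ((396.504150390625, 425.8041076660156), (9.488523483276367, 17.857791900634766), 61.08314514160156)
local -96.90836983398437 0.19413599182129992
```

Emit:
jog_arm([
  [[3,2.76,-1.72,0,0,0,0],[3,2.76,-1.72,0,0,0,0],[3,2.76,-1.72,0,0,0,0],[3,0,0,0,0,0,-0.124],[3,0,0,0,0,0,-0.124],[3,0,0,0,0,0,-0.124],[3,0,0,0,0,0,-0.124],[3,0,0,0,0,0,-0.124],[3,0,0,0,0,0,-0.124],[3,0,0,0,0,0,-0.124],[3,0,0,0,0,0,-0.124],[3,0,0,0,0,0,-0.124],[3,0,0,0,0,0,-0.124],[3,0,0,0,0,0,-0.124],[3,0,0,0,0,0,-0.124],[3,0,0,0,0,0,-0.124],[3,0,0,0,0,0,-0.124],[3,0,0,0,0,0,-0.124],[3,0,0,0,0,0,-0.124],[3,0,0,0,0,0,-0.124]],
])

```text
time: 12.2
tool_pos: [0.4927, 0.4304, 0.1601]
tool_rot: [-0.0, 0.694, 0.72, -0.002]
contact_force: [-0.4, 0.4, -0.3]
gripper_width: 0.349
grasp_force: 0.0
```

Emit:
jog_arm([
  [[3,0,0,0,0,0,-0.124],[3,0,0,0,0,0,-0.124],[3,0,0,0,0,0,-0.124],[3,0,0,0,0,0,-0.124],[3,0,0,0,0,0,-0.124],[3,0,0,0,0,0,-0.124],[3,0,0,0,0,0,-0.124],[3,0,0,0,0,0,-0.124],[3,0,0,0,0,0,-0.124],[3,0,0,0,0,0,-0.124],[3,0,0,0,0,0,-0.124],[3,0,0,0,0,0,-0.124],[3,0,0,0,0,0,-0.12],[3,0,0,0,0,0,0],[3,0,0,0,0,0,0]],
])

```text
time: 13.45
tool_pos: [0.4931, 0.4306, 0.1608]
tool_rot: [-0.001, -0.033, 0.999, -0.001]
contact_force: [-0.4, -0.9, 1.1]
gripper_width: 0.354
grasp_force: 0.0
```

```bash
python3 - <<'E'
from h import *
go(.4952,.4323,.072,np.pi+.068)
f=grab_frame("wrist");C=cloud(f)
m=(abs(C[...,0]-.495)<.03)&(abs(C[...,1]-.432)<.03)&(C[...,2]>.082)&(C[...,2]<.095);T=C[m]
print(len(T),cv2.minAreaRect((T[:,:2]*1000).astype(np.float32)))
E
```

```text
pos [0.4931 0.4306 0.1608] shift cm (before turn) [-0.25  0.17  8.88] (after turn) [-0.23  0.15  8.88] turn [-0.002 -0.003 -0.003] j6 -1.03 t 13.4 w 0.35431326753643
290 ((494.16925048828125, 431.8647766113281), (14.61841106414795, 13.80971908569336), 73.76750946044922)
```

Emit:
jog_arm([
  [[3,-0.2,0.14,3,0,0,0],[3,0,0,3,0,0,0],[3,0,0,2,0,0,0],[3,0,0,0.9,0,0,0],[3,0,0,0,0,0,0],[3,-0.05,0.81,0,0,0,0.12],[3,-0.05,0.81,0,0,0,0.12],[3,-0.05,0.81,0,0,0,0.12],[3,-0.05,0.81,0,0,0,0.12],[3,-0.05,0.81,0,0,0,0.12],[3,-0.05,0.81,0,0,0,0.12]],
])

```text
time: 14.42
tool_pos: [0.5104, 0.4793, 0.0759]
tool_rot: [0.001, 0.323, 0.946, 0.001]
contact_force: [0.2, -0.7, 0.0]
gripper_width: 0.352
grasp_force: 0.4
```

Emit:
jog_arm([
  [[3,-0.05,0.81,0,0,0,0.12],[3,-0.05,0.81,0,0,0,0.12],[3,-0.05,0.81,0,0,0,0.12],[3,-0.05,0.81,0,0,0,0.12],[3,-0.05,0.81,0,0,0,0.12],[3,-0.05,0.81,0,0,0,0.12],[3,-0.05,0.81,0,0,0,0.12],[3,-0.05,0.81,0,0,0,0.12],[3,-0.05,0.81,0,0,0,0.12],[3,-0.05,0.81,0,0,0,0.12],[3,0,0,0,0,0,0],[3,0,-0.4,0,0,0,0],[3,0,0,-3,0,0,0],[3,0,0,-4,0,0,0],[3,0,0,-4,0,0,0],[3,0,0,0,0,0,0]],
])

```text
time: 15.75
tool_pos: [0.5816, 0.5067, 0.1974]
tool_rot: [0.0, 0.798, 0.602, 0.009]
contact_force: [1.0, 0.9, 2.5]
gripper_width: 0.353
grasp_force: 0.0
```

```bash
python3 - <<'E'
from h import *
go(.4932,.4322,.2,np.pi/2+.068)
f=grab_frame("wrist");C=cloud(f);cv2.imwrite("pics/w5.png",f["color"])
m=(abs(C[...,2]-.0565)<.0035)&(abs(C[...,0]-.495)<.06)&(abs(C[...,1]-.432)<.07);T=C[m]
print(len(T),T.mean(0) if len(T) else 0,cv2.minAreaRect((T[:,:2]*1000).astype(np.float32)) if len(T) else 0)
m=(abs(C[...,2]-.0645)<.003)&(C[...,1]>.38);T=C[m];print(len(T),cv2.minAreaRect((T[:,:2]*1000).astype(np.float32)))
E
```

```text
pos [0.5816 0.5067 0.1974] shift cm (before turn) [-9.59 -6.45 -0.47] (after turn) [-6.84 -9.32 -0.26] turn [ 0.014 -0.012 -0.346] j6 0.9 t 15.8 w 0.3529941896338393
1153 [0.49057162 0.46229131 0.0558005 ] ((497.62835693359375, 439.8374328613281), (91.50152587890625, 99.82511901855469), 49.361488342285156)
2763 ((608.3505859375, 504.3021545410156), (456.9126892089844, 155.6267852783203), 12.16343879699707)
```

View pics/w5.png

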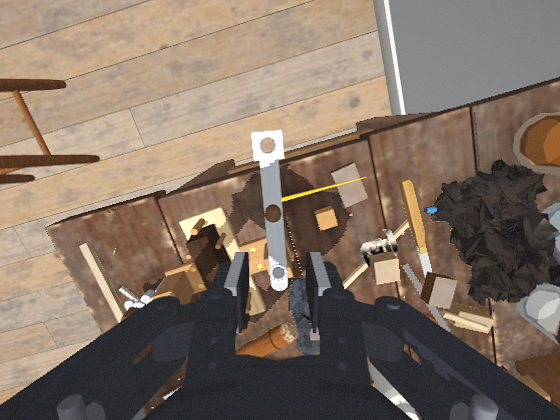

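Emit:
jog_arm([
  [[4,-2.4,-1.61,0,0,0,0],[4,-2.4,-1.61,0,0,0,0],[4,-2.4,-1.61,0,0,0,0],[4,-2.4,-1.61,0,0,0,0],[4,0,0,2.2,0.014,0,-0.116],[4,0,0,2.2,0,-0.012,-0.116],[4,0,0,2.2,0,0,-0.116],[4,0,0,0,0,0,0],[4,0,0,0,0,0,0]],
])

```text
time: 16.55
tool_pos: [0.4876, 0.4282, 0.116]
tool_rot: [-0.003, 0.683, 0.73, -0.01]
contact_force: [0.5, 0.4, -0.2]
gripper_width: 0.463
grasp_force: 0.0
```

```bash
cat > blank.py <<'E'
from h import *
def pile(z,f=None):
    f=f or grab_frame("wrist");C=cloud(f);c=f["color"].astype(int)
    o=np.array([.4932,.4322]);a=.068;R=np.array([[np.cos(a),-np.sin(a)],[np.sin(a),np.cos(a)]])
    L=(C[...,:2]-o)@R
    m=(abs(C[...,2]-z)<.0035)&(abs(L[...,0])<.02)&(abs(L[...,1])<.064)&(c.max(-1)<110)
    n,l,st,ce=cv2.connectedComponentsWithStats(m.astype(np.uint8));i=1+st[1:,4].argmax();T=C[l==i]
    r=cv2.minAreaRect((L[l==i]*1000).astype(np.float32))
    print("pile top",len(T),np.percentile(T[:,2],[10,50,90]).round(4),"local rect",np.round(r[0],1),np.round(r[1],1),round(r[2],1))
    return f
E
python3 - <<'E'
from blank import *
go(.4932,.4322,.047,np.pi/2+.068)
f=pile(.056)
s=state()
C=cloud(f); m=(C[...,2]>.10)&(C[...,2]<.2); P=C[m]; 
L=(P-s["tool_pos"]);print("finger lowest",np.percentile(L[:,2],[0.2,1,5]).round(4))
cv2.imwrite("pics/w6.png",f["color"])
E
```

```text
pos [0.4876 0.4282 0.116 ] shift cm (before turn) [0.43 0.72 6.88] (after turn) [0.36 0.59 6.9 ] turn [-0.019  0.01  -0.002] j6 0.54 t 16.6 w 0.4627664290137569
pile top 5008 [0.0551 0.0559 0.0567] local rect [-0.1 -0.3] [117.9  24. ] 89.5
finger lowest [0.0026 0.0079 0.024 ]
```

Emit:
jog_arm([
  [[4,0,0,0,-0.019,0.01,0],[4,0.36,0.59,2,0,0,0],[4,0,0,2.5,0,0,0],[4,0,0,1.5,0,0,0],[4,0,0,0.9,0,0,0],[4,0,0,0,0,0,0],[4,0,0,0,0,0,0]],
])

```text
time: 17.18
tool_pos: [0.4952, 0.4331, 0.0492]
tool_rot: [0.0, 0.683, 0.73, 0.002]
contact_force: [-0.3, -0.0, 0.7]
gripper_width: 0.468
grasp_force: 0.0
```

```bash
python3 - <<'E'
from h import *
go(.4932,.4322,.047,np.pi/2+.068)
E
```

```text
pos [0.4952 0.4331 0.0492] shift cm (before turn) [-0.08 -0.21  0.22] (after turn) [-0.08 -0.21  0.22] turn [ 0.004 -0.002 -0.001] j6 0.54 t 17.2 w 0.4675168333023068
```

Emit:
jog_arm([
  [[4,-0.08,-0.21,0.2,0,0,0],[4,0,0,0,0,0,0],[0,0,0,0,0,0,0],[0,0,0,0,0,0,0],[0,0,0,0,0,0,0],[0,0,0,0,0,0,0],[0,0,0,0,0,0,0],[0,0,0,-1,0,0,0],[0,0,0,-3,0,0,0],[0,0,0,-3,0,0,0],[0,0,0,-1,0,0,0],[0,0,0,0,0,0,0]],
])

```text
time: 18.18
tool_pos: [0.4947, 0.4333, 0.1312]
tool_rot: [0.001, 0.683, 0.73, 0.006]
contact_force: [1.0, 0.7, -0.8]
gripper_width: 0.26
grasp_force: 60.4
```

```bash
python3 - <<'E'
from blank import *
go(.5060,.2059,.12,np.pi/2+.194)
f=pile(.045)
cv2.imwrite("pics/w7.png",f["color"])
s=state();C=cloud(f);c=f["color"].astype(int)
m=(C[...,2]>s["tool_pos"][2]+.0)&(C[...,2]<s["tool_pos"][2]+.016)&(c.max(-1)<120)&(abs(C[...,1]-.43)<.08)&(abs(C[...,0]-.49)<.06)
T=C[m];print(len(T),np.percentile(T[:,2],[5,50,95]).round(4),cv2.minAreaRect((T[:,:2]*1000).astype(np.float32)))
E
```

```text
pos [0.4947 0.4333 0.1312] shift cm (before turn) [-22.77  -0.41   0.98] (after turn) [-22.53  -3.28   1.12] turn [ 0.01  -0.005 -0.127] j6 0.54 t 18.2 w 0.26036058009053725
pile top 358 [0.0437 0.0447 0.0457] local rect [-0.4 54.6] [23.   8.4] 0.1
9524 [0.1378 0.1388 0.1399] ((494.1316833496094, 436.8634338378906), (47.900146484375, 112.24415588378906), 15.087496757507324)
```

View pics/w7.png

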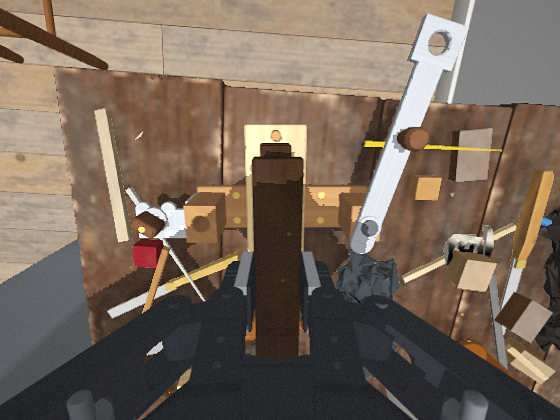

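Emit:
jog_arm([
  [[0,-3.8,-0.07,0,0,0,0],[0,-3.8,-0.07,0,0,0,0],[0,-3.8,-0.07,0,0,0,0],[0,-3.8,-0.07,0,0,0,0],[0,-3.8,-0.07,0,0,0,0],[0,-3.8,-0.07,0,0,0,0],[0,0,0,3,0.01,-0.005,-0.063],[0,0,0,3,0,0,-0.063],[0,0,0,0,0,0,0],[0,0,0,0,0,0,0]],
])

```text
time: 19.07
tool_pos: [0.5006, 0.2031, 0.0624]
tool_rot: [-0.004, 0.636, 0.771, -0.007]
contact_force: [0.2, 0.4, -0.7]
gripper_width: 0.258
grasp_force: 60.4
```

```bash
python3 - <<'E'
from h import *
go(.5060,.2059,.0278,np.pi/2+.194)
E
```

```text
pos [0.5006 0.2031 0.0624] shift cm (before turn) [0.18 0.64 3.45] (after turn) [0.17 0.59 3.46] turn [-0.015  0.003 -0.003] j6 0.06 t 19.1 w 0.25812693874741943
```

Emit:
jog_arm([
  [[0,0.17,0.59,1.5,-0.015,0.003,0],[0,0,0,1.2,0,0,0],[0,0,0,0.6,0,0,0],[0,0,0,0.15,0,0,0],[0,0,0,0,0,0,0]],
])

```text
time: 19.48
tool_pos: [0.5089, 0.207, 0.0315]
tool_rot: [0.002, 0.636, 0.772, 0.003]
contact_force: [0.1, 0.2, -1.1]
gripper_width: 0.259
grasp_force: 60.4
```

```bash
python3 - <<'E'
from h import *
go(.5060,.2059,.0276,np.pi/2+.194)
print(state()["contact_force"])
E
```

```text
pos [0.5089 0.207  0.0315] shift cm (before turn) [-0.06 -0.31  0.39] (after turn) [-0.06 -0.31  0.39] turn [ 0.007 -0.001 -0.001] j6 0.06 t 19.5 w 0.259288015747608
[ 0.13491404  0.24343805 -1.13636199]
```

Emit:
jog_arm([
  [[0,-0.05,-0.2,0.2,0,0,0],[0,0,0,0.14,0,0,0],[0,0,0,0,0,0,0],[0,0,0,0,0,0,0],[2,0,0,0,0,0,0],[4,0,0,0,0,0,0],[4,0,0,0,0,0,0],[4,0,0,0,0,0,0],[4,0,0,-2,0,0,0],[4,0,0,-4,0,0,0],[4,0,0,-4,0,0,0],[4,0,0,0,0,0,0],[4,0,0,0,0,0,0]],
])

```text
time: 20.57
tool_pos: [0.5092, 0.2064, 0.1324]
tool_rot: [0.005, 0.636, 0.772, 0.007]
contact_force: [-0.1, 0.3, -0.5]
gripper_width: 0.47
grasp_force: 0.0
```

```bash
cat >> blank.py <<'E'
def placed(z,f=None):
    f=f or grab_frame("wrist");C=cloud(f);c=f["color"].astype(int)
    o=np.array([.4687,.1986]);a=.194;R=np.array([[np.cos(a),-np.sin(a)],[np.sin(a),np.cos(a)]])
    L=(C[...,:2]-o)@R
    m=(abs(C[...,2]-z)<.0035)&(abs(L)<.085).all(-1)&(c.max(-1)<130)
    n,l,st,ce=cv2.connectedComponentsWithStats(m.astype(np.uint8))
    for i in range(1,n):
        if st[i,4]>400:
            r=cv2.minAreaRect((L[l==i]*1000).astype(np.float32));print("placed",st[i,4],np.median(C[l==i][:,2]).round(4),np.round(r[0],1),np.round(r[1],1),round(r[2],1))
    return f
E
python3 - <<'E'
from blank import *
go(.4932,.4322,.11,np.pi/2+.068)
placed(.035)
E
```

```text
pos [0.5092 0.2064 0.1324] shift cm (before turn) [22.46  2.73  2.31] (after turn) [22.63 -0.06  2.24] turn [ 0.016 -0.002  0.125] j6 0.06 t 20.6 w 0.47020282714178807
placed 3698 0.0348 [38.  -0.7] [118.  24.] 89.6
```

Emit:
jog_arm([
  [[4,3.74,0.45,0,0.016,-0.002,0],[4,3.74,0.45,0,0,0,0],[4,3.74,0.45,0,0,0,0],[4,3.74,0.45,0,0,0,0],[4,3.74,0.46,0,0,0,0],[4,3.74,0.46,0,0,0,0],[4,0,0,2,0,0,0.063],[4,0,0,1,0,0,0.062],[4,0,0,0,0,0,0],[4,0,0,0,0,0,0],[4,0,0,0,0,0,0]],
])

```text
time: 21.53
tool_pos: [0.4899, 0.4306, 0.0973]
tool_rot: [-0.002, 0.682, 0.731, -0.004]
contact_force: [0.7, 0.1, 0.2]
gripper_width: 0.468
grasp_force: 0.0
```

```bash
python3 - <<'E'
from blank import *
go(.4932,.4322,.036,np.pi/2+.068)
pile(.045)
E
```

```text
pos [0.4899 0.4306 0.0973] shift cm (before turn) [0.16 0.39 6.13] (after turn) [0.14 0.34 6.13] turn [-0.009  0.003  0.001] j6 0.54 t 21.5 w 0.46763052684741535
pile top 5429 [0.044  0.0448 0.0456] local rect [ 0.5 -2.7] [ 24.3 122.5] 0.6
```

Emit:
jog_arm([
  [[4,0.1,0.28,2,-0.007,0.003,0],[4,0,0,2,0,0,0],[4,0,0,1.4,0,0,0],[4,0,0,0.7,0,0,0],[4,0,0,0,0,0,0],[4,0,0,0,0,0,0],[4,0,0,0,0,0,0]],
])

```text
time: 22.17
tool_pos: [0.4935, 0.4328, 0.0384]
tool_rot: [-0.0, 0.683, 0.731, 0.001]
contact_force: [0.7, 0.1, 0.4]
gripper_width: 0.465
grasp_force: 0.0
```

```bash
python3 - <<'E'
from blank import *
go(.4937,.4315,.036,np.pi/2+.068)
E
```

```text
pos [0.4935 0.4328 0.0384] shift cm (before turn) [-0.13  0.01  0.24] (after turn) [-0.13  0.01  0.24] turn [ 0.001 -0.002  0.   ] j6 0.54 t 22.2 w 0.46475202570037283
```

Emit:
jog_arm([
  [[4,-0.1,0,0.2,0,0,0],[4,0,0,0,0,0,0],[0,0,0,0,0,0,0],[0,0,0,0,0,0,0],[0,0,0,0,0,0,0],[0,0,0,0,0,0,0],[0,0,0,-1,0,0,0],[0,0,0,-3,0,0,0],[0,0,0,-3.5,0,0,0],[0,0,0,-1,0,0,0],[0,0,0,0,0,0,0],[0,0,0,0,0,0,0]],
])

```text
time: 23.17
tool_pos: [0.4928, 0.4313, 0.1203]
tool_rot: [-0.0, 0.683, 0.731, 0.0]
contact_force: [-0.2, -0.1, -1.4]
gripper_width: 0.258
grasp_force: 61.0
```

```bash
cat >> blank.py <<'E'
def held(f=None):
    f=f or grab_frame("wrist");s=state();C=cloud(f);c=f["color"].astype(int);p=s["tool_pos"];q=s["tool_rot"]
    M=Rn.from_quat([q[1],q[2],q[3],q[0]]).as_matrix();L=(C-p)@M*1000
    m=(abs(L[...,1])<14)&(abs(L[...,0])<70)&(abs(L[...,2])<40)&(c.max(-1)<130)
    T=L[m];z=np.median(T[:,2]);T=T[abs(T[:,2]-z)<4];print("held: n",len(T),"top z(tool)",z.round(1),"x far end",np.percentile(T[:,0],99.5).round(1),"y",np.percentile(T[:,1],[1,50,99]).round(1), "grip",s["gripper_width"],s["grasp_force"])
    return f
E
python3 - <<'E'
from blank import *
go(.4314,.1913,.12,np.pi/2+.194)
f=held();cv2.imwrite("pics/w8.png",f["color"]);pile(.034,f)
E
```

```text
pos [0.4928 0.4313 0.1203] shift cm (before turn) [-23.53  -7.76   0.  ] (after turn) [-22.37 -10.65   0.03] turn [ 0.    -0.001 -0.126] j6 0.54 t 23.2 w 0.257836533663918
held: n 9572 top z(tool) -10.9 x far end 60.0 y [-12.1  -0.5  11.2] grip 0.2628759169110388 61.01992964744568
pile top 390 [0.0329 0.0338 0.0346] local rect [-1.  54.3] [22.9  9.1] 0.2
```

Emit:
jog_arm([
  [[0,-3.36,-1.11,0,0,0,0],[0,-3.36,-1.11,0,0,0,0],[0,-3.36,-1.11,0,0,0,0],[0,-3.36,-1.11,0,0,0,0],[0,-3.36,-1.11,0,0,0,0],[0,-3.36,-1.11,0,0,0,0],[0,-3.36,-1.11,0,0,0,0],[0,0,0,2.5,0,0,-0.063],[0,0,0,2.5,0,0,-0.063],[0,0,0,0,0,0,0],[0,0,0,0,0,0,0],[0,0,0,0,0,0,0],[0,0,0,0,0,0,0]],
])

```text
time: 24.3
tool_pos: [0.4319, 0.1918, 0.0708]
tool_rot: [-0.0, 0.635, 0.772, 0.001]
contact_force: [0.9, -0.2, -1.2]
gripper_width: 0.258
grasp_force: 61.0
```

```bash
python3 - <<'E'
from blank import *
go(.4314,.1913,.0255,np.pi/2+.194)
held()
E
```

```text
pos [0.4319 0.1918 0.0708] shift cm (before turn) [-0.05 -0.07  4.53] (after turn) [-0.04 -0.06  4.53] turn [ 0.001 -0.001 -0.   ] j6 0.07 t 24.3 w 0.2575467745808454
held: n 9608 top z(tool) -8.8 x far end 59.6 y [-13.4  -1.6  10. ] grip 0.2612341515516639 61.002126932144165
```

Emit:
jog_arm([
  [[0,-0.05,-0.07,2,0,0,0],[0,0,0,1.5,0,0,0],[0,0,0,0.7,0,0,0],[0,0,0,0.15,0,0,0],[0,0,0,0,0,0,0],[0,0,0,0,0,0,0]],
])

```text
time: 24.85
tool_pos: [0.4315, 0.191, 0.0274]
tool_rot: [0.0, 0.635, 0.772, 0.001]
contact_force: [-0.2, -0.2, -1.1]
gripper_width: 0.261
grasp_force: 61.0
```

Not yet touching; 1.5 mm more, then release and rise.

Emit:
jog_arm([
  [[0,0,0,0.15,0,0,0],[0,0,0,0,0,0,0],[0,0,0,0,0,0,0],[2,0,0,0,0,0,0],[4,0,0,0,0,0,0],[4,0,0,0,0,0,0],[4,0,0,0,0,0,0],[4,0,0,-2,0,0,0],[4,0,0,-4,0,0,0],[4,0,0,-4,0,0,0],[4,0,0,0,0,0,0],[4,0,0,0,0,0,0]],
])

```text
time: 25.85
tool_pos: [0.4328, 0.1912, 0.1281]
tool_rot: [0.001, 0.635, 0.772, 0.003]
contact_force: [-0.1, -0.9, -1.1]
gripper_width: 0.469
grasp_force: 0.0
```

```bash
python3 - <<'E'
from blank import *
go(.4932,.4322,.1,np.pi/2+.068)
placed(.035)
E
```

```text
pos [0.4328 0.1912 0.1281] shift cm (before turn) [22.48 10.56  2.9 ] (after turn) [23.63  7.67  2.81] turn [ 0.006 -0.002  0.126] j6 0.06 t 25.9 w 0.4691482510813314
placed 3831 0.0349 [-39.7   0.4] [117.6  24. ] 90.0
placed 3896 0.0349 [38.7 -0.5] [117.9  24.5] 89.7
```

Emit:
jog_arm([
  [[4,3.21,1.51,0,0,0,0],[4,3.21,1.51,0,0,0,0],[4,3.21,1.51,0,0,0,0],[4,3.21,1.51,0,0,0,0],[4,3.21,1.51,0,0,0,0],[4,3.21,1.51,0,0,0,0],[4,3.21,1.51,0,0,0,0],[4,0,0,2,0,0,0.063],[4,0,0,1,0,0,0.063],[4,0,0,0,0,0,0],[4,0,0,0,0,0,0],[4,0,0,0,0,0,0],[4,0,0,0,0,0,0]],
])

```text
time: 26.98
tool_pos: [0.4913, 0.4314, 0.0955]
tool_rot: [-0.0, 0.682, 0.731, 0.0]
contact_force: [-0.0, -0.0, -0.6]
gripper_width: 0.467
grasp_force: 0.0
```

```bash
python3 - <<'E'
from blank import *
go(.4932,.4322,.0255,np.pi/2+.068)
pile(.034)
E
```

```text
pos [0.4913 0.4314 0.0955] shift cm (before turn) [0.06 0.19 7.  ] (after turn) [0.07 0.19 7.  ] turn [ 0.    -0.001  0.   ] j6 0.54 t 27.0 w 0.46727467149352875
pile top 4886 [0.033  0.0339 0.0347] local rect [-1.2  0.1] [ 24.  118.3] 0.0
```

Emit:
jog_arm([
  [[4,0.06,0.08,2.5,0,0,0],[4,0,0,2.5,0,0,0],[4,0,0,1.3,0,0,0],[4,0,0,0.7,0,0,0],[4,0,0,0,0,0,0],[4,0,0,0,0,0,0],[4,0,0,0,0,0,0]],
])

```text
time: 27.62
tool_pos: [0.4928, 0.4329, 0.0267]
tool_rot: [-0.0, 0.683, 0.731, 0.001]
contact_force: [-0.2, 0.4, 0.4]
gripper_width: 0.466
grasp_force: 0.0
```

Emit:
jog_arm([
  [[4,0,0,0.12,0,0,0],[4,0,0,0,0,0,0],[0,0,0,0,0,0,0],[0,0,0,0,0,0,0],[0,0,0,0,0,0,0],[0,0,0,0,0,0,0],[0,0,0,-1,0,0,0],[0,0,0,-3,0,0,0],[0,0,0,-4,0,0,0],[0,0,0,-2,0,0,0],[0,0,0,0,0,0,0],[0,0,0,0,0,0,0],[0,0,0,0,0,0,0]],
])

```text
time: 28.7
tool_pos: [0.4908, 0.4316, 0.1222]
tool_rot: [-0.001, 0.683, 0.731, -0.001]
contact_force: [-0.6, 0.3, -1.3]
gripper_width: 0.26
grasp_force: 61.4
```

```bash
python3 - <<'E'
from blank import *
o=np.array([.4687,.1986]);a=.194
for y in(.036,-.030): print(y,o+[-y*np.sin(a),y*np.cos(a)])
go(.4743,.1692,.12,.194)
f=held();pile(.023,f)
f=grab_frame("top");C=cloud(f);m=(C[...,1]<.16)&(C[...,1]>.06)&(C[...,0]>.34)&(C[...,0]<.62)&(C[...,2]>.05)
P=C[m];
for x in np.arange(.34,.6,.03):
    q=P[abs(P[:,0]-x)<.015]
    if len(q): print(x.round(2),"max y",np.percentile(q[:,1],99).round(3),"z",q[:,2].max().round(3))
E
```

```text
0.036 [0.46175973 0.23392467]
-0.03 [0.47448356 0.16916277]
pos [0.4908 0.4316 0.1222] shift cm (before turn) [-26.06  -3.43   0.25] (after turn) [-6.68 25.42  0.22] turn [-0.002  0.003  1.445] j6 0.54 t 28.7 w 0.2603663072807981
held: n 9551 top z(tool) -10.0 x far end 58.9 y [-12.8  -1.   10.7] grip 0.2573751076614874 61.358957290649414
pile top 403 [0.0219 0.0228 0.0238] local rect [-0.  53.2] [22.7 11. ] 1.1
0.34 max y 0.091 z 0.125
0.37 max y 0.108 z 0.134
0.4 max y 0.108 z 0.129
0.43 max y 0.11 z 0.118
0.46 max y 0.109 z 0.114
0.49 max y 0.095 z 0.114
```

Emit:
jog_arm([
  [[0,-3.25,-0.7,0,0,0,0],[0,-3.25,-0.7,0,0,0,0.12],[0,-2.85,-1.25,0,0,0,0],[0,-3.25,-0.7,-0.5,0,0,0],[0,0,0,0,0,0,0],[0,0,0,0,0,0,0],[0,0,0,0,0,0,0]],
])

```text
time: 29.38
tool_pos: [0.4593, 0.3064, 0.1277]
tool_rot: [-0.001, 0.725, 0.688, -0.0]
contact_force: [-0.7, -0.4, -0.3]
gripper_width: 0.257
grasp_force: 61.4
```

```bash
python3 - <<'E'
from blank import *
go(.4618,.2339,.12,.194)
E
```

```text
pos [0.4593 0.3064 0.1277] shift cm (before turn) [-7.23  0.63  0.77] (after turn) [-1.15  7.16  0.77] turn [-2.000e-03  1.000e-03  1.324e+00] j6 0.5 t 29.4 w 0.25686196175663634
```

Emit:
jog_arm([
  [[0,-3.6,0.3,0,0,0,0],[0,-3.6,0.3,0,0,0,0],[0,0,0,0,0,0,0.12],[0,0,0,0,0,0,0.12],[0,0,0,0,0,0,0.12],[0,0,0,0,0,0,0.12],[0,0,0,0,0,0,0.12],[0,0,0,0,0,0,0.12],[0,0,0,0,0,0,0.12],[0,0,0,0,0,0,0.12],[0,0,0,0,0,0,0.12],[0,0,0,1.5,0,0,0.12],[0,0,0,2,0,0,0.12],[0,0,0,1.5,0,0,0.004],[0,0,0,0,0,0,0],[0,0,0,0,0,0,0],[0,0,0,0,0,0,0]],
])

```text
time: 30.8
tool_pos: [0.4625, 0.235, 0.0793]
tool_rot: [-0.001, 0.995, 0.098, 0.0]
contact_force: [-0.3, -0.3, 0.3]
gripper_width: 0.257
grasp_force: 61.4
```

```bash
python3 - <<'E'
from blank import *
go(.4618,.2339,.0375,.194)
held()
E
```

```text
pos [0.4625 0.235  0.0793] shift cm (before turn) [-0.09  0.1   4.18] (after turn) [-0.09  0.09  4.18] turn [-0.001 -0.     0.002] j6 1.7 t 30.8 w 0.2572908905553911
held: n 9563 top z(tool) -8.6 x far end 56.8 y [-12.1  -0.3  11.4] grip 0.2556161344723346 61.35349631309509
```

Emit:
jog_arm([
  [[0,0.05,0.1,2,0,0,0],[0,0,0,1.3,0,0,0],[0,0,0,0.6,0,0,0],[0,0,0,0.2,0,0,0],[0,0,0,0,0,0,0],[0,0,0,0,0,0,0]],
])

```text
time: 31.35
tool_pos: [0.4634, 0.2337, 0.0388]
tool_rot: [-0.001, 0.995, 0.097, 0.001]
contact_force: [-0.0, 0.4, -0.4]
gripper_width: 0.257
grasp_force: 61.4
```

Emit:
jog_arm([
  [[0,0,0,0.15,0,0,0],[0,0,0,0,0,0,0],[0,0,0,0,0,0,0],[2,0,0,0,0,0,0],[4,0,0,0,0,0,0],[4,0,0,0,0,0,0],[4,0,0,0,0,0,0],[4,0,0,-2,0,0,0],[4,0,0,-4,0,0,0],[4,0,0,-3,0,0,0],[4,0,0,0,0,0,0],[4,0,0,0,0,0,0]],
])

```text
time: 32.35
tool_pos: [0.4643, 0.234, 0.1288]
tool_rot: [-0.001, 0.995, 0.097, 0.002]
contact_force: [0.3, 0.1, -0.4]
gripper_width: 0.469
grasp_force: 0.0
```

```bash
python3 - <<'E'
from blank import *
go(.4932,.4322,.12,np.pi/2+.068)
f=placed(.046);placed(.035,f)
E
```

```text
pos [0.4643 0.234  0.1288] shift cm (before turn) [  6.67 -18.89   0.95] (after turn) [19.58  4.23  0.88] turn [ 0.002 -0.005 -1.444] j6 1.7 t 32.4 w 0.46884099032205495
placed 4154 0.0458 [-0.8 36.1] [ 24.  118.3] 89.8
placed 3102 0.0348 [ 38.2 -18.2] [83.3 24.1] 89.6
placed 2009 0.0347 [-38.9 -17.7] [24.2 82.6] 0.0
```

Blank 3 is well placed. Back for the last one.

Emit:
jog_arm([
  [[4,1.33,-3.77,0,0,0,0],[4,1.33,-3.77,0,0,0,0],[4,1.33,-3.77,0,0,0,0],[4,1.33,-3.77,0,0,0,0],[4,1.33,-3.77,0,0,0,0],[4,0,0,0,0,0,-0.12],[4,0,0,0,0,0,-0.12],[4,0,0,0,0,0,-0.12],[4,0,0,0,0,0,-0.12],[4,0,0,0,0,0,-0.12],[4,0,0,0,0,0,-0.12],[4,0,0,0,0,0,-0.12],[4,0,0,0,0,0,-0.12],[4,0,0,0,0,0,-0.12],[4,0,0,0,0,0,-0.12],[4,0,0,1.5,0,0,-0.12],[4,0,0,1.5,0,0,-0.122],[4,0,0,0,0,0,0],[4,0,0,0,0,0,0],[4,0,0,0,0,0,0]],
])

```text
time: 34.07
tool_pos: [0.4908, 0.4309, 0.0954]
tool_rot: [-0.001, 0.684, 0.729, -0.001]
contact_force: [-1.1, 1.0, 0.1]
gripper_width: 0.474
grasp_force: 0.0
```

```bash
python3 - <<'E'
from blank import *
go(.4932,.4322,.015,np.pi/2+.068)
pile(.023)
E
```

```text
pos [0.4908 0.4309 0.0954] shift cm (before turn) [0.12 0.26 8.04] (after turn) [0.12 0.24 8.04] turn [-0.002  0.    -0.004] j6 0.54 t 34.1 w 0.47379865820782285
pile top 4435 [0.022  0.0229 0.0237] local rect [ 0.1 -0.2] [ 23.5 117.9] 0.5
```

Emit:
jog_arm([
  [[4,0.1,0.22,2.5,0,0,-0.004],[4,0,0,2.5,0,0,0],[4,0,0,2,0,0,0],[4,0,0,0.7,0,0,0],[4,0,0,0.3,0,0,0],[4,0,0,0,0,0,0],[4,0,0,0,0,0,0]],
])

```text
time: 34.7
tool_pos: [0.4944, 0.4332, 0.0181]
tool_rot: [-0.0, 0.682, 0.731, 0.001]
contact_force: [0.5, -0.2, 0.5]
gripper_width: 0.469
grasp_force: 0.0
```

Emit:
jog_arm([
  [[4,0,-0.1,0.2,0,0,0],[4,0,0,0,0,0,0],[4,0,0,0,0,0,0],[0,0,0,0,0,0,0],[0,0,0,0,0,0,0],[0,0,0,0,0,0,0],[0,0,0,0,0,0,0],[0,0,0,-1,0,0,0],[0,0,0,-3,0,0,0],[0,0,0,-4,0,0,0],[0,0,0,-3.5,0,0,0],[0,0,0,0,0,0,0],[0,0,0,0,0,0,0],[0,0,0,0,0,0,0]],
])

```text
time: 35.87
tool_pos: [0.4919, 0.4319, 0.1289]
tool_rot: [-0.001, 0.682, 0.731, -0.0]
contact_force: [-0.1, -0.8, -1.4]
gripper_width: 0.256
grasp_force: 61.2
```

```bash
python3 - <<'E'
from blank import *
go(.4746,.1701,.13,.194)
held()
E
```

```text
pos [0.4919 0.4319 0.1289] shift cm (before turn) [-26.    -3.56  -0.11] (after turn) [-6.75 25.36 -0.11] turn [-1.000e-03  1.000e-03  1.447e+00] j6 0.54 t 35.9 w 0.25619855831353555
held: n 9353 top z(tool) -9.2 x far end 58.7 y [-12.4  -0.7  10.9] grip 0.2589431818379285 61.1564040184021
```

Emit:
jog_arm([
  [[0,-3.25,-0.45,0,0,0,0],[0,-3.25,-0.45,0,0,0,0],[0,-3.25,-0.45,0,0,0,0],[0,-3.25,-0.45,0,0,0,0],[0,0,0,0,0,0,0.1205],[0,0,0,0,0,0,0.1205],[0,0,0,0,0,0,0.1205],[0,0,0,0,0,0,0.1205],[0,0,0,0,0,0,0.1205],[0,0,0,0,0,0,0.1205],[0,0,0,0,0,0,0.1205],[0,0,0,0,0,0,0.1205],[0,0,0,0,0,0,0.1205],[0,0,0,0,0,0,0.1205],[0,0,0,0,0,0,0.1205],[0,0,0,0,0,0,0.1205],[0,0,0,0,0,0,0],[0,0,0,0,0,0,0]],
])

```text
time: 37.42
tool_pos: [0.4824, 0.3008, 0.1271]
tool_rot: [0.0, 0.995, 0.099, -0.002]
contact_force: [-0.6, 0.3, -0.6]
gripper_width: 0.257
grasp_force: 61.2
```

```bash
python3 - <<'E'
from blank import *
go(.4746,.1701,.08,.194)
held()
E
```

```text
pos [0.4824 0.3008 0.1271] shift cm (before turn) [-3.31 12.66  4.72] (after turn) [-3.28 12.67  4.71] turn [0.    0.004 0.004] j6 1.8 t 37.4 w 0.25667805315124625
held: n 9455 top z(tool) -7.3 x far end 56.5 y [-12.1  -0.2  11.5] grip 0.25709112179520277 61.1525559425354
```

Emit:
jog_arm([
  [[0,-0.64,2.8,0.5,0,0.004,0.004],[0,-0.64,2.8,0.5,0,0,0],[0,-0.64,2.8,1,0,0,0],[0,-0.64,2.4,1,0,0,0],[0,-0.6,1.8,1,0,0,0],[0,0,0,0.7,0,0,0],[0,0,0,0,0,0,0],[0,0,0,0,0,0,0],[0,0,0,0,0,0,0]],
])

```text
time: 38.22
tool_pos: [0.4772, 0.1725, 0.0825]
tool_rot: [-0.001, 0.995, 0.096, 0.002]
contact_force: [0.2, 0.2, -0.0]
gripper_width: 0.256
grasp_force: 61.2
```

```bash
python3 - <<'E'
from blank import *
go(.4746,.1701,.0375,.194)
f=grab_frame("wrist");held(f)
s=state();C=cloud(f);m=(C[...,1]<s["tool_pos"][1]-.03)&(C[...,1]>.1)&(C[...,2]>.1);print("things at y<tcp-30mm above .1",np.percentile(C[m],[1,50],axis=0).round(3) if m.sum() else 0)
cv2.imwrite("pics/w9.png",f["color"])
E
```

```text
pos [0.4772 0.1725 0.0825] shift cm (before turn) [-0.32  0.19  4.5 ] (after turn) [-0.3   0.19  4.5 ] turn [-0.001 -0.004 -0.002] j6 1.58 t 38.2 w 0.2555534097931357
held: n 9424 top z(tool) -7.5 x far end 56.6 y [-12.   -0.2  11.4] grip 0.2551186908780879 61.16585612297058
things at y<tcp-30mm above .1 [[0.472 0.114 0.132]
 [0.494 0.129 0.158]]
```

View pics/w9.png

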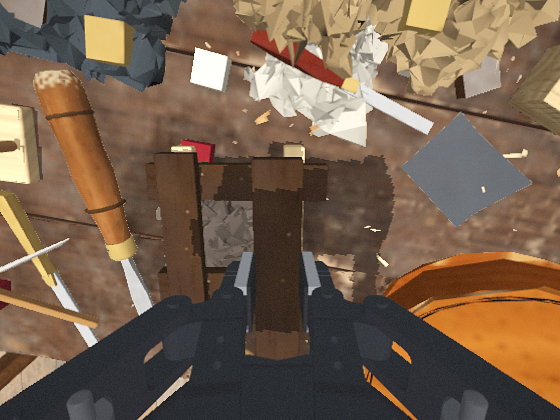

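```bash
python3 - <<'E'
from blank import *
f=grab_frame("wrist");s=state();C=cloud(f);p=s["tool_pos"];q=s["tool_rot"]
M=Rn.from_quat([q[1],q[2],q[3],q[0]]).as_matrix();L=(C-p)@M*1000
for sgn in(-1,1):
  print("side tool y",sgn)
  for z in range(-130,0,10):
    m=(abs(L[...,2]-z)<5)&(L[...,0]>-60)&(L[...,0]<40)&(sgn*L[...,1]>0)&(sgn*L[...,1]<110);t=L[m]
    if len(t)>10: print(z,len(t),"max |y|",np.percentile(sgn*t[:,1],99).round(1),"x range",np.percentile(t[:,0],[1,99]).round())
V=C[(C[...,1]<.135)&(C[...,1]>.08)&(C[...,0]>.44)&(C[...,0]<.56)&(C[...,2]>.03)&(C[...,2]<.16)]
c=f["color"].astype(int);o=(c[...,2]>c[...,0]+70)&(c[...,2]>110)&(C[...,1]<.14)&(C[...,0]<.56)&(C[...,2]>.04)
V=C[o]
for x in np.arange(.40,.56,.02):
    t=V[abs(V[:,0]-x)<.01]
    if len(t)>5: print("violin x",x.round(2),"max y",np.percentile(t[:,1],98).round(3),"z",np.percentile(t[:,2],[5,95]).round(3))
E
```

```text
side tool y -1
-100 1196 max |y| 19.9 x range [16. 19.]
-90 6232 max |y| 62.5 x range [ 3. 18.]
-80 6000 max |y| 59.8 x range [-9. 16.]
-70 3930 max |y| 54.6 x range [-13.  16.]
-60 3169 max |y| 49.1 x range [-13.  14.]
-50 1926 max |y| 44.8 x range [-12.  12.]
-40 657 max |y| 33.1 x range [-11.  12.]
-30 372 max |y| 24.9 x range [-11.  10.]
-20 369 max |y| 24.8 x range [-12.  10.]
-10 4086 max |y| 21.9 x range [-52.  39.]
side tool y 1
-100 1220 max |y| 19.4 x range [16. 19.]
-90 6260 max |y| 62.7 x range [ 3. 18.]
-80 5981 max |y| 59.3 x range [-9. 16.]
-70 3911 max |y| 54.1 x range [-13.  16.]
-60 3170 max |y| 48.9 x range [-13.  13.]
-50 1921 max |y| 44.7 x range [-12.  12.]
-40 682 max |y| 32.8 x range [-12.  12.]
-30 2139 max |y| 109.9 x range [-40.  10.]
-20 4126 max |y| 108.2 x range [-34.  10.]
-10 5069 max |y| 108.2 x range [-52.  39.]
violin x 0.4 max y 0.088 z [0.097 0.101]
violin x 0.42 max y 0.11 z [0.087 0.098]
violin x 0.44 max y 0.104 z [0.093 0.097]
violin x 0.46 max y 0.096 z [0.061 0.119]
violin x 0.48 max y 0.098 z [0.067 0.116]
violin x 0.5 max y 0.112 z [0.069 0.113]
```

Emit:
jog_arm([
  [[0,-0.12,0.1,0,-0.08,0,0],[0,0,0,0,-0.08,0,0],[0,0,0,0,0,0,0],[0,0,0,0,0,0,0],[0,0,0,0,0,0,0]],
])

```text
time: 38.73
tool_pos: [0.4759, 0.1709, 0.0822]
tool_rot: [0.078, 0.992, 0.095, 0.01]
contact_force: [-0.1, -0.7, -0.4]
gripper_width: 0.254
grasp_force: 61.2
```

```bash
python3 - <<'E'
from blank import *
go(.4762,.171,.042,.194)
held()
E
```

```text
pos [0.4759 0.1709 0.0822] shift cm (before turn) [ 0.02 -0.63  3.97] (after turn) [ 0.03 -0.    4.02] turn [ 0.158 -0.004 -0.002] j6 1.72 t 38.7 w 0.25443617988945494
held: n 9422 top z(tool) -7.9 x far end 56.8 y [-12.5  -0.7  10.9] grip 0.2574498045624134 61.17123484611511
```

Emit:
jog_arm([
  [[0,0,-0.25,1.6,0,0,0],[0,0,-0.19,1.2,0,0,0],[0,0,-0.13,0.8,0,0,0],[0,0,-0.05,0.3,0,0,0],[0,0,0,0,0,0,0],[0,0,0,0,0,0,0]],
])

```text
time: 39.28
tool_pos: [0.4759, 0.1702, 0.0424]
tool_rot: [0.079, 0.992, 0.095, 0.009]
contact_force: [0.9, 0.8, -0.7]
gripper_width: 0.256
grasp_force: 61.2
```

```bash
python3 - <<'E'
from blank import *
go(.4762,.171,.040,.194)
held()
E
```

```text
pos [0.4759 0.1702 0.0424] shift cm (before turn) [ 0.04 -0.11  0.23] (after turn) [ 0.04 -0.07  0.24] turn [ 0.159 -0.003 -0.004] j6 1.74 t 39.3 w 0.255636089042063
held: n 9426 top z(tool) -7.3 x far end 56.5 y [-12.1  -0.3  11.3] grip 0.2598776483758048 61.16736173629761
```

Emit:
jog_arm([
  [[0,0,-0.08,0.22,0,0,0],[0,0,0,0.05,0,0,0],[0,0,0,0,0,0,0],[0,0,0,0,0,0,0]],
])

```text
time: 39.67
tool_pos: [0.476, 0.1709, 0.04]
tool_rot: [0.079, 0.992, 0.095, 0.01]
contact_force: [0.4, 0.7, -1.0]
gripper_width: 0.256
grasp_force: 61.2
```

Emit:
jog_arm([
  [[0,0,-0.02,0.15,0,0,0],[0,0,0,0,0,0,0],[0,0,0,0,0,0,0],[2.6,0,0,0,0,0,0],[2.9,0,0,0,0,0,0],[3.2,0,0,0,0,0,0],[3.4,0,0,0,0,0,0],[3.4,0,0,0,0,0,0],[3.4,0,0,-1,0,0,0],[3.4,0,0,-2,0,0,0],[3.4,0,0,-4,0,0,0],[3.4,0,0,-4,0,0,0],[3.4,0,0,0,0,0,0],[3.4,0,0,0,0,0,0]],
])

```text
time: 40.83
tool_pos: [0.4745, 0.1889, 0.1513]
tool_rot: [0.078, 0.992, 0.095, 0.013]
contact_force: [0.5, 0.3, -0.6]
gripper_width: 0.399
grasp_force: 0.0
```

```bash
python3 - <<'E'
from blank import *
go(.47,.26,.25,.194)
f=placed(.046);cv2.imwrite("pics/w10.png",f["color"])
E
```

```text
pos [0.4745 0.1889 0.1513] shift cm (before turn) [  1.03  -5.42 -10.85] (after turn) [ 0.93 -7.06 -9.87] turn [ 0.158 -0.011 -0.003] j6 1.74 t 40.8 w 0.398946944903121
placed 3461 0.0457 [  0.2 -27.9] [ 24.2 118.1] 89.9
placed 3686 0.0458 [-0.8 36.1] [ 24.2 118.4] 89.9
```

Emit:
jog_arm([
  [[4,0.2,-1.3,-2.7,0.08,0,0],[4,0.2,-1.3,-2.7,0.078,-0.011,0],[4,0,-2,-2.5,0,0,0],[4,0,-2,-2.5,0,0,0],[4,0,-1,-1,0,0,0],[4,0,0,0,0,0,0],[4,0,0,0,0,0,0],[4,0,0,0,0,0,0]],
])

```text
time: 41.55
tool_pos: [0.4597, 0.2684, 0.2543]
tool_rot: [0.002, 0.995, 0.095, -0.006]
contact_force: [0.1, -0.5, 0.0]
gripper_width: 0.468
grasp_force: 0.0
```

```bash
python3 - <<'E'
from blank import *
go(.47,.26,.25,.194)
f=placed(.046);placed(.035,f);C=cloud(f);c=f["color"].astype(int)
o=np.array([.4687,.1986]);a=.194;R=np.array([[np.cos(a),-np.sin(a)],[np.sin(a),np.cos(a)]]);L=(C[...,:2]-o)@R*1000
m=(abs(L)<75).all(-1)&(c[...,2]>140)&(c[...,2]>c[...,0]+25)&(C[...,2]>.0195)&(C[...,2]<.029)
n,l,st,ce=cv2.connectedComponentsWithStats(m.astype(np.uint8))
for i in range(1,n):
    if st[i,4]>15: t=L[l==i];print("bearer bit",st[i,4],np.percentile(t,[2,98],axis=0).round(1).tolist())
for k in("pin","keeper"):
    q=regions_of(k,f)
    if q: P=C[q[0]["pixels"]];P=P[P[:,2]>.055];print(k,q[0]["p"],np.median(P,0).round(3),P.max(0).round(3))
g=grab_frame("scene");cv2.imwrite("pics/fin.png",np.hstack([cv2.resize(f["color"][:,:],(400,300)),cv2.resize(g["color"][170:350,130:390],(400,300),interpolation=2)]))
E
```

```text
pos [0.4597 0.2684 0.2543] shift cm (before turn) [0.85 1.02 0.42] (after turn) [0.84 1.02 0.43] turn [ 0.003  0.012 -0.004] j6 1.77 t 41.5 w 0.4684241834512436
placed 1903 0.0458 [-0.4 36. ] [ 25.  116.6] 89.4
placed 1946 0.0458 [ -0.1 -28.8] [ 24.6 117.7] 89.8
placed 664 0.0349 [39.7  2.8] [25.  40.1] 0.4
placed 573 0.0348 [-38.1   2.5] [25.4 40.1] 1.3
bearer bit 24 [[58.7, 30.7], [60.1, 44.1]]
bearer bit 16 [[58.5, -45.1], [59.7, -32.1]]
pin 0.57 [0.398 0.424 0.069] [0.405 0.433 0.072]
keeper 0.7 [0.572 0.488 0.065] [0.591 0.562 0.09 ]
```

View pics/fin.png

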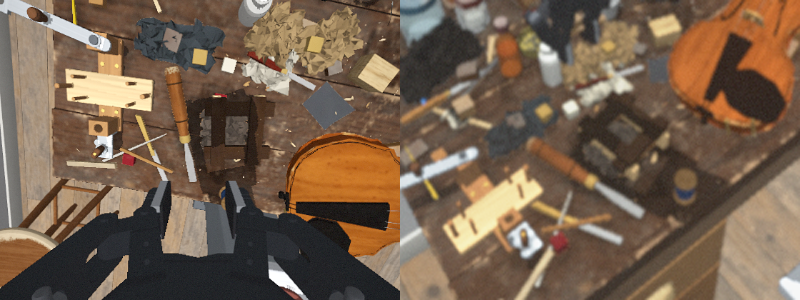

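```bash
python3 -c "
from plant import *
print(job_done())"
```

```text
the job is handed in; nothing more can be done
None
```

I handed the job in at about 42 s. The last camera check showed the pin parked in the notch and the keeper bar swung about 1.75 rad to the side away from the frame. All four blanks were in place on the frame, the tightest about 4 mm inside its limit; no verdict was returned.

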